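Load the curing box with beacons and close its lid

TASK

The lenses of these panel beacons have just been glued and must cure: first clear the tape roll out of the curing box and lay it flat on the cork pad, wholly on it, then stand every beacon from the transport block upright on its stem on the bare floor of the box, well inside the walls and not touching one another; keep them upright all the way, let go slowly and see that they stay still. Only when all of them stand by themselves, press the knob at the knee of the locked lid stay to break it, then let the lid down gently by its handle, without letting it drop, until it is fully shut over the standing beacons. Leave the meter, the bottle and the circuit board where they are.

Things in the scene. Friction and masses are not known exactly. Their poses are not given: they have to be found in the camera images.
- uvbox: white curing box standing fixed on the bench, 220 mm deep (its x) by 280 mm wide (its y), base walls 65 mm high and 4 mm thick. Origin: centre of the underside; x points to the hinge side, away from the handle side. The floor is a flat bare aluminium plate, top 10 mm above the origin. With the lid shut there are 121 mm between bench and the inside of the lid's top.
- floor_mid (a point): centre of the box's floor plate, on its top face; axes as the box
- hinge_mid (a point): middle of the lid's hinge line (along the box's y), on the rear rim: 110 mm behind the box's centre, 65 mm above the bench
- lid (a joint): lid angle (rad): 0 = propped fully open (83 degrees up from shut, standing just about on its balance), grows as it comes down, 1.45 = shut. The lid is 220 x 280 x 60 mm deep, about 0.8 kg. Once it has come 20 to 30 degrees down it falls under its own weight (a light damper in the hinge does not stop it slamming) unless it is held.
- lid_bar (a point): middle of the lid's bar handle: a round bar 12 mm thick, 120 mm long along the box's y, standing 45 mm off the lid's front face on two end posts. It lies 265 mm from the hinge line along the lid and 30 mm to the outside of the lid's rim plane: on top of the open lid (about 330 mm above the bench), and in front of the box 95 mm above the bench when shut. The bar may turn between the fingers.
- stay_knee (a joint): knee of the folding lid stay (rad): 0 = locked, a little over centre against its stop; 0.07 = straight; grows as the stay is broken, about 3.0 when the lid is shut. Stiff pivot: about 4 N at the knob to move it, and it stays where it is left. While it is locked the lid cannot come down.
- knee_knob (a point): centre of the knee's black round knob, 22 mm across, 26 mm long along the box's y, outside its right (-y) wall, 144 mm above the bench while locked. The stay (two 120 mm links) rises at about 45 degrees from the base's front to the lid. It breaks when the knob is pushed back and down at about 45 degrees (box +x and -z): 35 mm gives a knee value of 0.6; under 20 mm is not enough.
- block: black transport block, 145 x 145 x 50 mm, fixed on the bench, on one side of the box. Origin: centre of its underside. Four square holes 27 mm wide, 40 mm deep, at +-40 mm in its x and y, hold the beacons' stems (feet 10 mm above the bench).
- pad: square cork pad for consumables, 160 x 160 x 5 mm, fixed flat on the bench on the other side of the box. Origin: centre of its underside.
- tape: roll of masking tape, lying flat: 96 mm outside, 76 mm inside, so 10 mm of wall, 24 mm wide, 70 g. Origin: centre of its lower face. Starts on the box's floor.
- beacon1: panel beacon, 105 mm tall: straight grey stem 22 mm across and 60 mm long, on it a white lens head 46 mm across (straight-sided from 60 to 92 mm above the foot, shallow dome above). About 0.14 kg, centre of mass about 75 mm up: it tips over beyond about 8 degrees. Origin: centre of the flat foot of the stem; z up along the stem. Starts upright in a hole of the transport block. Absent ones read None.
- beacon2: panel beacon, 105 mm tall: straight grey stem 22 mm across and 60 mm long, on it a white lens head 46 mm across (straight-sided from 60 to 92 mm above the foot, shallow dome above). About 0.14 kg, centre of mass about 75 mm up: it tips over beyond about 8 degrees. Origin: centre of the flat foot of the stem; z up along the stem. Starts upright in a hole of the transport block. Absent ones read None.
- beacon3: panel beacon, 105 mm tall: straight grey stem 22 mm across and 60 mm long, on it a white lens head 46 mm across (straight-sided from 60 to 92 mm above the foot, shallow dome above). About 0.14 kg, centre of mass about 75 mm up: it tips over beyond about 8 degrees. Origin: centre of the flat foot of the stem; z up along the stem. Starts upright in a hole of the transport block. Absent ones read None.
- beacon4: panel beacon, 105 mm tall: straight grey stem 22 mm across and 60 mm long, on it a white lens head 46 mm across (straight-sided from 60 to 92 mm above the foot, shallow dome above). About 0.14 kg, centre of mass about 75 mm up: it tips over beyond about 8 degrees. Origin: centre of the flat foot of the stem; z up along the stem. Starts upright in a hole of the transport block. Absent ones read None.
- meter: bystander: green multimeter lying flat, 190 x 90 x 36 mm; origin at the centre of its underside
- spray: bystander: capped clear bottle standing, 54 mm across, 150 mm tall; origin at the centre of its underside
- board: bystander: green circuit board with relays and terminals lying flat, 110 x 85 mm, 18 mm high; origin at the centre of its underside

How it is judged:
By the outcome, as a careful person would: the job done as asked, in the order asked, and still so for the second after the job is handed in, with the robot touching nothing.
Of beacon1, beacon2, beacon3, beacon4 only 2 to 3 are there at a start; the rules pass over those that are not, and their reading is None.
At some moment in a run one of tape may be knocked a few centimetres aside while the robot is not near it.
It also fails if it takes over 210 s, if anything falls off the work surface, if the arm or the gripper's body presses on something with over 40 N, if the wrist force passes 120 N, or if a joint passes its speed limit or range.

ROBOT

A 6-joint arm with a two-finger parallel gripper is mounted at the origin on the work surface. World frame = base frame: x ahead of the robot, y to its left, z up, the work surface at z = 0. Lengths are in m, angles in rad, forces in N, time in s.
With the tool pointing down it reaches from about 0.35 to 0.875 m from the base axis. Payload 4.2 kg.
Tool frame: the origin (TCP) lies on the centre line of the jaws, within the pads' length; the fingertips stand 25 mm ahead of it and the grasp point (between the pads) lies 6 mm ahead of it; z points along the fingers, y is the line along which they close (so a half turn about z gives the same grasp; the last joint's range is limited). The gripper opens to 85 mm and grips with 20 to 120 N. Pads are 22 mm wide; open, the fingers measure 114 mm over their backs; the gripper's body (76 mm by 85 mm) begins 54 mm behind the grasp point. The pads swing forward as they close: fully open they stand 13 mm farther back than shut.
Start: joints at [-0.924, 0.385, 0.008, 0, -1.194, -0.259], TCP at [0.236, -0.579, 0.256] pointing down, gripper open.
Joint ranges: [-3.14, 3.14], [-1.21, 2.06], [-1.07, 1.41], [-3.16, 2.05], [-2.99, -0.16], [-3.1, 3.1]. Speed limits (rad/s): [2.79, 2.79, 3.14, 3.14, 3.14, 3.14].

INTERFACE

Orientations are given as [roll, pitch, yaw] about the fixed x, y, z axes, in that order (R = Rz(yaw) Ry(pitch) Rx(roll)).
In Python, from station import read_state, grab_frame, job_done gives the robot as it stands.
- The arm moves only by the tool play_rows, never from a script. Its argument "plan" is a list of rows, each an object with "delta_rot": the turn, a rotation vector about the tool's x, y, z in rad, a list of three; "slide": the shift along the tool's x, y, z in cm, a list of three; "hand": the opening in per cent of the stroke, from 0 (shut) to 100 (fully open). In form: [{"delta_rot": [wx, wy, wz], "slide": [tx, ty, tz], "hand": hand}, ...]. A call has 1 to 12 rows; each row shifts and turns the commanded pose from where the row before left it, along the tool's axes as they then stand; what a row does not reach is not made up. A row lasts 1/10 s, in which the tool goes at most 50 mm and 8.59 degrees, less where a joint would pass 70% of its speed; a pose out of reach is approached as far as the arm can. A call is refused whole if a number of a shift passes 5 or a number of a turn 0.15, either way. A call with a gripper value outside its range is refused whole. The fingers move at their own pace and stop on an object; "squeeze" is the grip in N (left out, the last holds). Time passes only in rows, so rows that do not move let the fingers close. It gives the time, the measured TCP pose, the force, the opening and the grip force at its end, in the units of the state.
- read_state(): the state, without advancing time (a new reading comes with each control period).
- grab_frame(name): name is "scene" or "top" or "wrist"; returns a dict with "color" (400x640x3 uint8, red, green, blue), "depth" (400x640 float32, m along the optical axis (not along the pixel's ray), 0 where there is no reading), "camera_matrix" (3x3 intrinsics, pixels), "xyz" and "attitude" of the camera in the world; the wrist camera has in their place "T_tool_cam" (4x4, takes a point from camera to tool coordinates, whose origin is the TCP and whose axes are the flange's). Camera axes: x right, y down, z forward; pixel columns grow to the right and rows downward; lengths in m; the calibration is good to about 2 mm. A picture is of the moment at which its call begins: read the wrist's pose just before it.
- job_done(): hands the job in; it is judged then, once.
The state is a dict: "t": time; "q": joint angles; "qd": joint speeds; "effort": joint torques, N m; "ee_pos": TCP position; "eef_rot": TCP orientation; "wrist_force": force on the tool from outside, world axes, zero at the start; "ft_torque": the same for the moment, N m; "width": opening from 0.0 (shut) to 1.0 (fully open); "grasp_force": force on a finger pad.
Only numpy, scipy, OpenCV 4.12 (cv2) and the standard library are available. Lean on these libraries where they do the work, as an engineer would, in place of code of your own. Each camera call takes 0.05 s, during which the arm holds its last target. There are 200 camera calls.

## Working session

There is one attempt and no reset: what is moved stays moved. The work goes in short steps, Python scripts to look and compute and a tool call to move; the robot and the scene stay as the last step left them, time stands still between calls to the robot, and variables do not carry over. Pictures are saved under pics/ and viewed, at most 14 in all, crops included, and the job is handed in when it is done.

Besides the shell and the picture viewer there is one more tool, called after ">>>" as name(argument=value, ...), one argument or row to a line, values as JSON. play_rows: Moves the arm, as the interface text tells. Its arguments: {"type":"object","properties":{"plan":{"type":"array","items":{"type":"object","properties":{"delta_rot":{"type":"array","items":{"type":"number"}},"slide":{"type":"array","items":{"type":"number"}},"hand":{"type":"number"}}}},"squeeze":{"type":"number"}},"required":["plan"]}

```bash
ls; mkdir -p pics; cat > h.py <<'E'
import numpy as np, cv2
from scipy.spatial.transform import Rotation as R
from station import read_state, grab_frame, job_done
np.set_printoptions(precision=4,suppress=True)
def att(a):
    a=np.array(a,float)
    return a if a.shape==(3,3) else R.from_euler('xyz',a).as_matrix() if a.size==3 else R.from_quat(a).as_matrix()
def tool():
    s=read_state(); T=np.eye(4); T[:3,:3]=att(s['eef_rot']); T[:3,3]=s['ee_pos']; return T
def frame(n):
    T=tool() if n=='wrist' else None
    f=grab_frame(n)
    if n=='wrist': T=T@np.array(f['T_tool_cam'])
    else:
        T=np.eye(4); T[:3,:3]=att(f['attitude']); T[:3,3]=f['xyz']
    K=np.array(f['camera_matrix']); d=f['depth']
    v,u=np.mgrid[:d.shape[0],:d.shape[1]]
    P=np.stack([(u-K[0,2])/K[0,0]*d,(v-K[1,2])/K[1,1]*d,d],-1)@T[:3,:3].T+T[:3,3]
    P[d==0]=np.nan
    return f,P,K,T
def save(f,n,crop=None,s=1):
    im=cv2.cvtColor(f['color'],cv2.COLOR_RGB2BGR)
    if crop: u0,v0,u1,v1=crop; im=im[v0:v1,u0:u1]
    cv2.imwrite('pics/'+n,cv2.resize(im,None,fx=s,fy=s,interpolation=cv2.INTER_CUBIC))
E
python3 - <<'E'
from h import *
s=read_state(); print(s)
for n in('scene','top'):
    f,P,K,T=frame(n); print(n,f['xyz'],f['attitude'],K[0,0]); save(f,n+'0.png'); np.savez('/tmp/'+n,P=P,c=f['color'],K=K,T=T)
E
```

```text
pics
{'t': 0.0, 'q': array([-0.9244,  0.3856,  0.0066, -0.0005, -1.194 , -0.2586]), 'qd': array([ 0.003 , -0.0018, -0.0002,  0.0003,  0.0014,  0.0013]), 'effort': array([ -0.0009, -39.2287,  18.8397,   4.1862,  -0.0047,   0.    ]), 'ee_pos': array([ 0.2362, -0.5781,  0.2552]), 'eef_rot': array([ 3.1394, -0.0001, -2.754 ]), 'wrist_force': array([ 0.26  , -1.4345, -1.0002]), 'ft_torque': array([ 0.0233, -0.0049, -0.0161]), 'grasp_force': 0.0, 'width': 1.0024940062197785}
scene [ 0.8572 -0.3616  1.1279] [-2.6488  0.0076  0.7265] 372.47084638618776
top [ 0.3737 -0.0078  1.4712] [-3.0154  0.0119 -1.5723] 488.91228501653285
```

View pics/scene0.png

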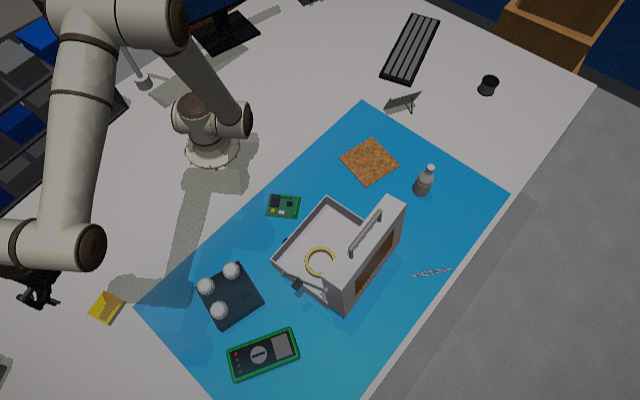

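View pics/top0.png

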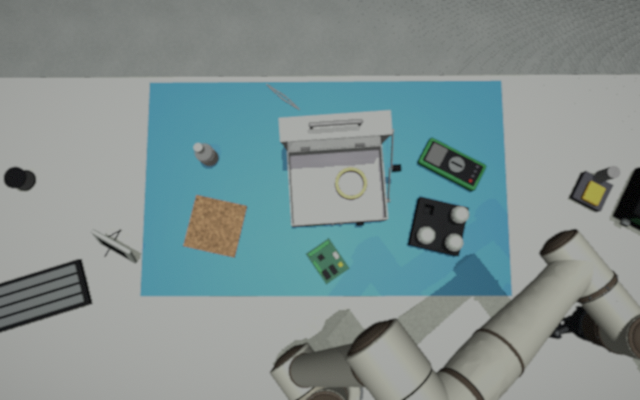

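Top view: box in the centre (rim corners about (290,150),(383,148),(388,220),(292,226)), tape at (351,184), three beacons at (459,214),(426,235),(453,242) in the block, empty hole top-left, pad at (216,226), knob at (397,168). Now for the metric measurements.

```bash
python3 - <<'E'
from h import *
D=np.load('/tmp/top.npz');P=D['P'];c=D['c'].astype(int);K=D['K'];T=D['T']
hsv=cv2.cvtColor(D['c'],cv2.COLOR_RGB2HSV)
Z=P[...,2];u=np.arange(640)[None]+0*Z;v=np.arange(400)[:,None]+0*Z
def rep(n,m):
    p=P[m]; r=cv2.minAreaRect((p[:,:2]*1000).astype(np.float32)); print(n,len(p),'mean',np.nanmean(p,0),'rect',r)
roi=lambda a,b,cc,d:(u>=a)&(u<cc)&(v>=b)&(v<d)
rep('pad',roi(175,185,255,265)&(hsv[...,0]<20)&(hsv[...,1]>80)&(Z<.03))
rep('tape',roi(320,160,385,215)&(hsv[...,1]>70)&(hsv[...,0]>15)&(hsv[...,0]<40))
rep('block',roi(395,190,480,262)&(Z>.04)&(Z<.06)&(c.sum(-1)<150))
hb=roi(395,190,480,262)&(Z>.08)
n,l=cv2.connectedComponents(hb.astype(np.uint8))
for i in range(1,n):
    if (l==i).sum()>20: rep('beacon',l==i); print(np.nanmax(Z[l==i]))
rep('rimall',roi(270,140,400,232)&(Z>.055)&(Z<.075))
rep('floor',roi(290,150,390,225)&(Z>.003)&(Z<.02)&(c.min(-1)>110))
rep('knob',roi(390,155,405,180)&(Z>.1)&(c.sum(-1)<150))
rep('bar',roi(300,115,370,135)&(Z>.31)&(c.sum(-1)<330))
rep('spray',roi(185,135,225,170)&(Z>.03))
rep('board',roi(300,235,355,285)&(Z>.003)&(hsv[...,0]>40)&(hsv[...,0]<85))
rep('meter',roi(415,130,490,195)&(Z>.015))
for vv in (160,180,200): print(vv,[(round(P[vv,x,1],3),round(P[vv,x,2],3)) for x in list(range(283,296,2))+list(range(376,404,2))])
for uu in (310,340,370): print(uu,[(x,round(P[x,uu,0],3),round(P[x,uu,2],3)) for x in list(range(110,160,3))+list(range(205,232,2))])
E
```

```text
pad 2546 mean [0.4778 0.3319 0.0042] rect ((478.1201171875, 331.90777587890625), (154.33314514160156, 152.57835388183594), 77.556884765625)
tape 5 mean [ 0.6411 -0.0778  0.0333] rect ((641.4696655273438, -77.7710189819336), (11.830720901489258, 1.5308083295822144), 87.91725158691406)
block 1507 mean [ 0.4761 -0.3193  0.0489] rect ((471.78900146484375, -327.4351806640625), (142.9321746826172, 142.18966674804688), 76.54150390625)
beacon 242 mean [ 0.5009 -0.375   0.1061] rect ((502.101318359375, -378.24017333984375), (44.931541442871094, 44.95140838623047), 71.79139709472656)
0.11971012011469062
beacon 236 mean [ 0.4432 -0.2786  0.1073] rect ((444.10577392578125, -280.94256591796875), (44.4886360168457, 45.1141357421875), 72.47443389892578)
0.1209179848618489
beacon 243 mean [ 0.4231 -0.3559  0.1069] rect ((423.6710205078125, -359.0235595703125), (44.83806228637695, 44.98351287841797), 47.26087951660156)
0.11935796802625265
rimall 1292 mean [ 0.6589 -0.0242  0.0665] rect ((606.6669311523438, -37.02677917480469), (247.4981231689453, 290.7581481933594), 3.7039966583251953)
floor 5663 mea
[... 6930 characters left out ...]
692), np.float64(0.009)), (158, np.float64(0.683), np.float64(0.005)), (205, np.float64(0.538), np.float64(0.011)), (207, np.float64(0.533), np.float64(0.007)), (209, np.float64(0.526), np.float64(0.012)), (211, np.float64(0.52), np.float64(0.014)), (213, np.float64(0.514), np.float64(0.01)), (215, np.float64(0.509), np.float64(0.007)), (217, np.float64(0.502), np.float64(0.009)), (219, np.float64(0.492), np.float64(0.062)), (221, np.float64(0.49), np.float64(0.018)), (223, np.float64(0.485), np.float64(0.006)), (225, np.float64(0.479), np.float64(-0.007)), (227, np.float64(0.473), np.float64(-0.002)), (229, np.float64(0.467), np.float64(-0.001)), (231, np.float64(0.461), np.float64(0.002))]
```

```bash
python3 - <<'E'
from h import *
im=cv2.cvtColor(np.load('/tmp/top.npz')['c'],cv2.COLOR_RGB2BGR)[100:270,270:490]
cv2.imwrite('pics/c1.png',cv2.resize(im,None,fx=3.5,fy=3.5,interpolation=cv2.INTER_CUBIC))
E
```

```text
(no output)
```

View pics/c1.png

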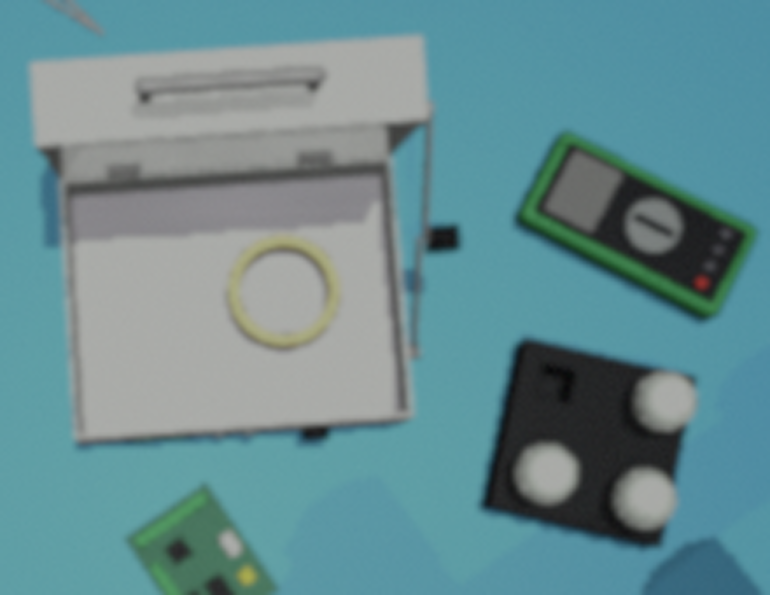

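Measured: pad (0.478,0.332), beacons near (0.502,-0.378), (0.444,-0.281), (0.424,-0.359), box centre about (0.596,-0.034) with yaw about +3.6°. The crop shows the tape at about (351,183) in the full image. Next I turn the tool and look from above the box.

>>> play_rows(
  plan=[
    {"delta_rot":[0,0,-0.138],"slide":[0,0,0],"hand":60},
    {"delta_rot":[0,0,-0.138],"slide":[0,0,0],"hand":60},
    {"delta_rot":[0,0,-0.138],"slide":[0,0,0],"hand":60},
    {"delta_rot":[0,0,-0.138],"slide":[0,0,0],"hand":60},
    {"delta_rot":[0,0,-0.138],"slide":[0,0,0],"hand":60},
    {"delta_rot":[0,0,-0.138],"slide":[0,0,0],"hand":60},
    {"delta_rot":[0,0,-0.138],"slide":[0,0,0],"hand":60},
    {"delta_rot":[0,0,-0.138],"slide":[0,0,0],"hand":60},
    {"delta_rot":[0,0,-0.138],"slide":[0,0,0],"hand":60},
  ],
)

```text
t: 1.0
ee_pos: [0.2362, -0.5783, 0.2556]
eef_rot: [3.141, 0.001, -1.506]
wrist_force: [0.1, 0.3, 0.1]
width: 0.602
grasp_force: 0.0
```

>>> play_rows(
  plan=[
    {"delta_rot":[0,0,0],"slide":[-4.1,-2.8,0],"hand":60},
    {"delta_rot":[0,0,0],"slide":[-4.1,-2.8,0],"hand":60},
    {"delta_rot":[0,0,0],"slide":[-4.1,-2.8,0],"hand":60},
    {"delta_rot":[0,0,0],"slide":[-4.1,-2.8,0],"hand":60},
    {"delta_rot":[0,0,0],"slide":[-4.1,-2.8,0],"hand":60},
    {"delta_rot":[0,0,0],"slide":[-4.1,-2.8,0],"hand":60},
    {"delta_rot":[0,0,0],"slide":[-4.1,-2.8,0],"hand":60},
    {"delta_rot":[0,0,0],"slide":[-4.1,-2.8,0],"hand":60},
    {"delta_rot":[0,0,0],"slide":[-4.1,-2.8,0],"hand":60},
    {"delta_rot":[0,0,0],"slide":[-4.1,-2.8,0],"hand":60},
    {"delta_rot":[0,0,0],"slide":[-4.1,-2.8,0],"hand":60},
    {"delta_rot":[0,0,0],"slide":[-4.1,-2.8,0],"hand":60},
  ],
)

```text
t: 2.2
ee_pos: [0.5432, -0.0656, 0.2561]
eef_rot: [3.141, 0.0, -1.512]
wrist_force: [0.3, -1.5, 0.0]
width: 0.602
grasp_force: 0.0
```

```bash
python3 - <<'E'
from h import *
s=read_state(); print(s['t'],s['ee_pos'],s['eef_rot'],s['q'],s['width'])
f,P,K,T=frame('wrist'); save(f,'w1.png'); np.savez('/tmp/w1',P=P,c=f['color'],K=K,T=T); print(np.array(f['T_tool_cam']),T[:3,3])
E
```

```text
2.2 [ 0.5432 -0.0656  0.2561] [ 3.1412  0.0001 -1.5115] [ 0.1762  0.2529 -0.1846 -0.0001 -1.1338 -0.1168] 0.6020244087724591
[[-0.0001 -0.964  -0.2658  0.0671]
 [ 1.      0.0002 -0.001  -0.0005]
 [ 0.0011 -0.2658  0.964  -0.1181]
 [ 0.      0.      0.      1.    ]] [ 0.5477 -0.1325  0.3742]
```

View pics/w1.png

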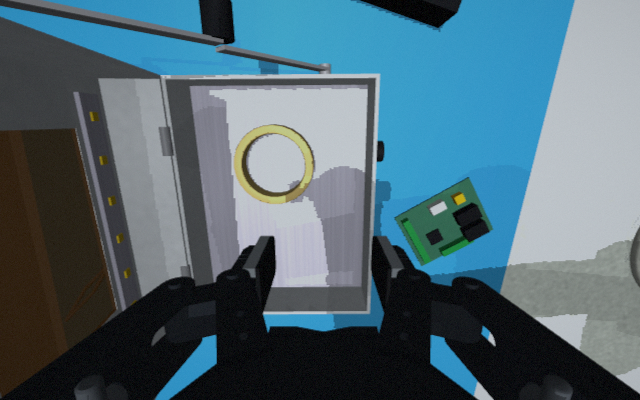

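The wrist view shows the whole box (rim corners about (165,76),(380,75),(372,312)), the tape at about (274,163) with its outer radius near 40 px, and the knob at (215,20).

```bash
python3 - <<'E'
from h import *
D=np.load('/tmp/w1.npz');P=D['P'];Z=P[...,2];hsv=cv2.cvtColor(D['c'],cv2.COLOR_RGB2HSV)
u=np.arange(640)[None]+0*Z;v=np.arange(400)[:,None]+0*Z
m=(hsv[...,0]>15)&(hsv[...,0]<40)&(hsv[...,1]>50)&(u>220)&(u<330)&(v>110)&(v<220)&(Z>.03)&(Z<.04)
p=(P[m][:,:2]*1000).astype(np.float32); print('tape',len(p),cv2.minEnclosingCircle(p),np.median(P[m],0), np.median(np.linalg.norm(p-p.mean(0),axis=1)))
m=(Z>.06)&(Z<.072)&(u>155)&(u<385)&(v>68)&(v<240); p=P[m]; print('rim',len(p))
# right(-y) wall: v 70..90 ; front wall u 360..382
for n,mm,ax in(('rightwall',(v<95)&(u>200)&(u<360),1),('front',(u>350)&(v>110)&(v<225),0)):
    q=P[m&mm]; a=q[:,1-ax];b=q[:,ax]; k=np.polyfit(a,b,1); 
    for _ in range(3):
        r=b-np.polyval(k,a); g=abs(r)<.006; k=np.polyfit(a[g],b[g],1)
    r=b-np.polyval(k,a); print(n,len(q),k,'res pct',np.percentile(r,[2,50,98]),a.min(),a.max())
f=P[(Z>.005)&(Z<.016)&(u>200)&(u<350)&(v>100)&(v<240)];print('floor z',np.median(f[:,2]))
m=(D['c'].sum(-1)<120)&(Z>.1)&(u>195)&(u<240)&(v<50);print('knob',np.nanmin(P[m],0),np.nanmax(P[m],0))
E
```

```text
tape 1874 ((603.8652954101562, -77.88427734375), 47.942481994628906) [ 0.6053 -0.0821  0.0343] 42.591484
rim 5254
rightwall 825 [ 0.0663 -0.2126] res pct [-0.0066  0.      0.0018] 0.5139817708629786 0.6733292467083869
front 514 [-0.0656  0.4839] res pct [-0.0023  0.0001  0.0018] -0.14586057224234866 -0.020964636041152174
floor z 0.010506925483752039
knob [ 0.6154 -0.2092  0.1366] [ 0.6375 -0.1842  0.1576]
```

>>> play_rows(
  plan=[
    {"delta_rot":[0,0,0],"slide":[0.8,-0.85,2],"hand":45},
    {"delta_rot":[0,0,0],"slide":[0.8,-0.85,2],"hand":45},
    {"delta_rot":[0,0,0],"slide":[0,0,3],"hand":45},
    {"delta_rot":[0,0,0],"slide":[0,0,3],"hand":45},
    {"delta_rot":[0,0,0],"slide":[0,0,3],"hand":45},
    {"delta_rot":[0,0,0],"slide":[0,0,2.5],"hand":45},
    {"delta_rot":[0,0,0],"slide":[0,0,2],"hand":45},
    {"delta_rot":[0,0,0],"slide":[0,0,1.5],"hand":45},
    {"delta_rot":[0,0,0],"slide":[0,0,1],"hand":45},
    {"delta_rot":[0,0,0],"slide":[0,0,0],"hand":45},
  ],
)

```text
t: 3.25
ee_pos: [0.5596, -0.0827, 0.0547]
eef_rot: [3.138, -0.0, -1.512]
wrist_force: [-0.5, -0.5, 1.1]
width: 0.453
grasp_force: 0.0
```

```bash
python3 - <<'E'
from h import *
s=read_state(); print(s['t'],s['ee_pos'],s['eef_rot'],s['wrist_force'],s['width'])
f,P,K,T=frame('wrist'); save(f,'w2.png')
E
```

```text
3.25 [ 0.5596 -0.0827  0.0547] [ 3.1381 -0.0001 -1.5121] [-0.4502 -0.5061  1.0534] 0.45299280241645873
```

View pics/w2.png

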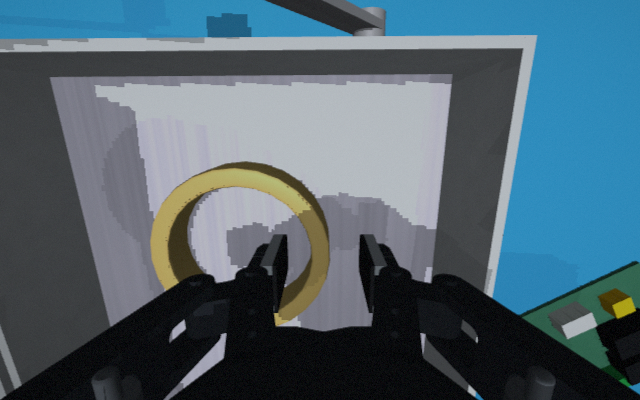

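The tape's front wall, at about (325,250), lies between the open fingers. I lower a little, close and lift.

>>> play_rows(
  plan=[
    {"delta_rot":[0,0,0],"slide":[0,0,0.9],"hand":45},
    {"delta_rot":[0,0,0],"slide":[0,0,0],"hand":30},
    {"delta_rot":[0,0,0],"slide":[0,0,0],"hand":15},
    {"delta_rot":[0,0,0],"slide":[0,0,0],"hand":0},
    {"delta_rot":[0,0,0],"slide":[0,0,0],"hand":0},
    {"delta_rot":[0,0,0],"slide":[0,0,0],"hand":0},
    {"delta_rot":[0,0,0],"slide":[0,0,0],"hand":0},
  ],
  squeeze=40,
)

```text
t: 4.0
ee_pos: [0.5609, -0.0826, 0.0477]
eef_rot: [-3.141, -0.0, -1.512]
wrist_force: [0.1, 0.3, 2.0]
width: 0.117
grasp_force: 39.5
```

>>> play_rows(
  plan=[
    {"delta_rot":[0,0,0],"slide":[0,0,-1],"hand":0},
    {"delta_rot":[0,0,0],"slide":[0,0,-2],"hand":0},
    {"delta_rot":[0,0,0],"slide":[0,0,-2.5],"hand":0},
    {"delta_rot":[0,0,0],"slide":[0,0,-2.5],"hand":0},
    {"delta_rot":[0,0,0],"slide":[0,0,-2.5],"hand":0},
    {"delta_rot":[0,0,0],"slide":[0,0,-2],"hand":0},
    {"delta_rot":[0,0,0],"slide":[0,0,0],"hand":0},
  ],
)

```text
t: 4.7
ee_pos: [0.5624, -0.0825, 0.1761]
eef_rot: [-3.134, -0.0, -1.511]
wrist_force: [0.8, -0.7, -1.0]
width: 0.116
grasp_force: 39.4
```

```bash
python3 - <<'E'
from h import *
s=read_state(); print(s['t'],s['ee_pos'],s['eef_rot'],s['wrist_force'],s['width'],s['grasp_force'])
f,P,K,T=frame('wrist'); save(f,'w3.png')
hsv=cv2.cvtColor(f['color'],cv2.COLOR_RGB2HSV);Z=P[...,2]
m=(hsv[...,0]>15)&(hsv[...,0]<40)&(hsv[...,1]>50)&(Z>.08)&(Z<.2)
p=(P[m][:,:2]*1000).astype(np.float32);print(len(p),cv2.minEnclosingCircle(p),np.percentile(P[m][:,2],[2,50,98]))
E
```

```text
4.7 [ 0.5624 -0.0825  0.1761] [-3.1344 -0.0002 -1.5113] [ 0.7563 -0.6941 -1.0029] 0.11600195883491987 39.376371977850795
16585 ((660.8802490234375, -65.0783462524414), 135.97201538085938) [0.1026 0.1569 0.1644]
```

>>> play_rows(
  plan=[
    {"delta_rot":[0,0,0],"slide":[-2.4,0.6,0],"hand":0},
    {"delta_rot":[0,0,0],"slide":[-3.6,0.9,0],"hand":0},
    {"delta_rot":[0,0,0],"slide":[-3.6,0.9,0],"hand":0},
    {"delta_rot":[0,0,0],"slide":[-3.6,0.9,0],"hand":0},
    {"delta_rot":[0,0,0],"slide":[-3.6,0.9,0],"hand":0},
    {"delta_rot":[0,0,0],"slide":[-3.6,0.9,0],"hand":0},
    {"delta_rot":[0,0,0],"slide":[-3.6,0.9,0],"hand":0},
    {"delta_rot":[0,0,0],"slide":[-3.6,0.9,0],"hand":0},
    {"delta_rot":[0,0,0],"slide":[-3.6,0.9,0],"hand":0},
    {"delta_rot":[0,0,0],"slide":[-3.6,0.9,0],"hand":0},
    {"delta_rot":[0,0,0],"slide":[-3.6,0.9,0],"hand":0},
    {"delta_rot":[0,0,0],"slide":[-3.3,0.7,0],"hand":0},
  ],
)

```text
t: 5.95
ee_pos: [0.4318, 0.3285, 0.1709]
eef_rot: [3.139, -0.002, -1.511]
wrist_force: [-0.3, -0.7, -0.4]
width: 0.116
grasp_force: 39.4
```

```bash
python3 - <<'E'
from h import *
s=read_state(); print(s['t'],s['ee_pos'],s['eef_rot'],s['wrist_force'],s['width'],s['grasp_force'])
f,P,K,T=frame('wrist'); save(f,'w4.png'); f,P,K,T=frame('top');
im=np.hstack([cv2.imread('pics/w4.png'),np.zeros((400,160,3),np.uint8)]); c=cv2.cvtColor(f['color'],cv2.COLOR_RGB2BGR)[150:290,130:290]; im[:140,640:]=c; cv2.imwrite('pics/w4b.png',im)
E
```

```text
5.95 [0.4318 0.3285 0.1709] [ 3.1393 -0.002  -1.5115] [-0.283  -0.6879 -0.397 ] 0.11573700525974596 39.43794573890045
```

View pics/w4b.png

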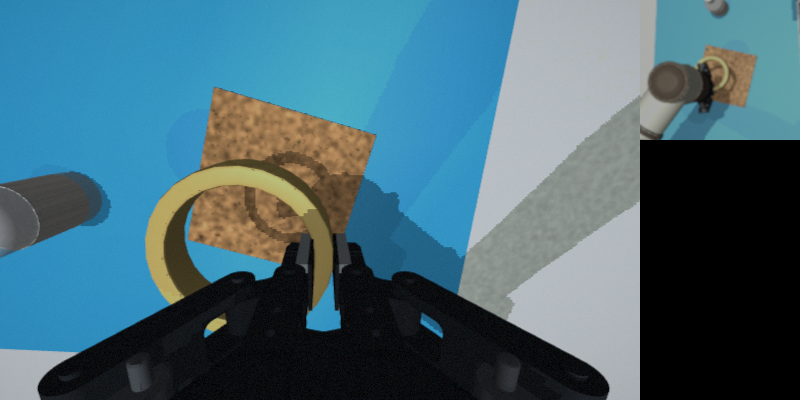

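The tape is held level above the pad. I lower it and release.

>>> play_rows(
  plan=[
    {"delta_rot":[0,0,0],"slide":[0,0,2],"hand":0},
    {"delta_rot":[0,0,0],"slide":[0,0,2.5],"hand":0},
    {"delta_rot":[0,0,0],"slide":[0,0,2.5],"hand":0},
    {"delta_rot":[0,0,0],"slide":[0,0,2],"hand":0},
    {"delta_rot":[0,0,0],"slide":[0,0,1.5],"hand":0},
    {"delta_rot":[0,0,0],"slide":[0,0,1],"hand":0},
    {"delta_rot":[0,0,0],"slide":[0,0,0.5],"hand":0},
    {"delta_rot":[0,0,0],"slide":[0,0,0.3],"hand":0},
    {"delta_rot":[0,0,0],"slide":[0,0,0.3],"hand":0},
    {"delta_rot":[0,0,0],"slide":[0,0,0],"hand":0},
    {"delta_rot":[0,0,0],"slide":[0,0,0],"hand":0},
  ],
)

```text
t: 7.15
ee_pos: [0.4334, 0.3278, 0.0468]
eef_rot: [-3.141, 0.001, -1.512]
wrist_force: [-0.6, 1.3, -1.1]
width: 0.118
grasp_force: 39.4
```

>>> play_rows(
  plan=[
    {"delta_rot":[0,0,0],"slide":[0,0,0.2],"hand":0},
    {"delta_rot":[0,0,0],"slide":[0,0,0.2],"hand":0},
    {"delta_rot":[0,0,0],"slide":[0,0,0],"hand":12},
    {"delta_rot":[0,0,0],"slide":[0,0,0],"hand":18},
    {"delta_rot":[0,0,0],"slide":[0,0,0],"hand":28},
    {"delta_rot":[0,0,0],"slide":[0,0,0],"hand":40},
    {"delta_rot":[0,0,0],"slide":[0,0,0],"hand":40},
  ],
)

```text
t: 7.85
ee_pos: [0.4333, 0.3276, 0.0423]
eef_rot: [3.142, -0.0, -1.512]
wrist_force: [-0.2, 0.7, 0.4]
width: 0.399
grasp_force: 0.0
```

>>> play_rows(
  plan=[
    {"delta_rot":[0,0,0],"slide":[0,0,-1],"hand":40},
    {"delta_rot":[0,0,0],"slide":[0,0,-2],"hand":40},
    {"delta_rot":[0,0,0],"slide":[0,0,-3],"hand":40},
    {"delta_rot":[0,0,0],"slide":[0,0,-4],"hand":50},
    {"delta_rot":[0,0,0],"slide":[0,0,-4],"hand":75},
    {"delta_rot":[0,0,0],"slide":[0,0,-4],"hand":75},
    {"delta_rot":[0,0,0],"slide":[0,0,-4],"hand":75},
    {"delta_rot":[0,0,0],"slide":[0,0,-1],"hand":75},
  ],
)

```text
t: 8.65
ee_pos: [0.4348, 0.3288, 0.2787]
eef_rot: [-3.133, 0.007, -1.511]
wrist_force: [1.0, 1.0, 0.6]
width: 0.75
grasp_force: 0.0
```

```bash
cat >> h.py <<'E'
def tape(P,c,lo=.022,hi=.036,box=(.38,.58,.22,.44)):
    hsv=cv2.cvtColor(c,cv2.COLOR_RGB2HSV);X,Y,Z=P[...,0],P[...,1],P[...,2]
    m=(Z>lo)&(Z<hi)&(X>box[0])&(X<box[1])&(Y>box[2])&(Y<box[3])
    p=(P[m][:,:2]*1000).astype(np.float32);return len(p),cv2.minEnclosingCircle(p),np.percentile(P[m][:,2],[5,50,95])
E
python3 - <<'E'
from h import *
s=read_state(); print(s['t'],s['ee_pos'],s['eef_rot'],s['width'])
f,P,K,T=frame('wrist'); print(tape(P,f['color'])); save(f,'w5.png')
X,Y,Z=P[...,0],P[...,1],P[...,2]; m=(Z<.01)&(f['color'][...,0]>f['color'][...,2]+30)&(X<.62)&(Y>.2)&(Y<.45)
print(cv2.minAreaRect((P[m][:,:2]*1000).astype(np.float32)))
E
```

```text
8.65 [0.4348 0.3288 0.2787] [-3.1333  0.0073 -1.511 ] 0.7500122644330719
(1648, ((476.063232421875, 330.3523864746094), 47.912017822265625), array([0.0261, 0.0292, 0.0305]))
((479.6750183105469, 331.5438232421875), (159.21389770507812, 158.60263061523438), 77.41304779052734)
```

Tape: centre (0.476,0.330), pad centre (0.480,0.332), so it's wholly on the pad and flat. Now over to the block.

>>> play_rows(
  plan=[
    {"delta_rot":[0,0,0],"slide":[3,0.1,0],"hand":75},
    {"delta_rot":[0,0,0],"slide":[4.5,0.1,0],"hand":75},
    {"delta_rot":[0,0,0],"slide":[4.5,0.1,0],"hand":75},
    {"delta_rot":[0,0,0],"slide":[4.5,0.1,0],"hand":75},
    {"delta_rot":[0,0,0],"slide":[4.5,0.1,0],"hand":75},
    {"delta_rot":[0,0,0],"slide":[4.5,0.1,0],"hand":75},
    {"delta_rot":[0,0,0],"slide":[4.5,0.1,0],"hand":75},
    {"delta_rot":[0,0,0],"slide":[4.5,0.1,0],"hand":75},
    {"delta_rot":[0,0,0],"slide":[4.5,0.1,0],"hand":75},
    {"delta_rot":[0,0,0],"slide":[4.5,0.1,0],"hand":75},
    {"delta_rot":[0,0,0],"slide":[4.5,0.1,0],"hand":75},
    {"delta_rot":[0,0,0],"slide":[4.5,0.1,0],"hand":75},
  ],
)

```text
t: 9.9
ee_pos: [0.4512, -0.1988, 0.2713]
eef_rot: [3.14, 0.001, -1.512]
wrist_force: [1.4, -0.2, 1.1]
width: 0.75
grasp_force: 0.0
```

>>> play_rows(
  plan=[
    {"delta_rot":[0,0,0],"slide":[4.5,0,0],"hand":75},
    {"delta_rot":[0,0,0],"slide":[4.5,0,0],"hand":75},
    {"delta_rot":[0,0,0],"slide":[1,0,0],"hand":75},
    {"delta_rot":[0,0,0],"slide":[0,0,0],"hand":75},
    {"delta_rot":[0,0,0],"slide":[0,0,0],"hand":75},
  ],
)

```text
t: 10.4
ee_pos: [0.4576, -0.2963, 0.2715]
eef_rot: [3.14, 0.001, -1.512]
wrist_force: [0.0, 1.0, -0.0]
width: 0.743
grasp_force: 0.0
```

```bash
python3 - <<'E'
from h import *
s=read_state(); print(s['t'],s['ee_pos'],s['eef_rot'],s['width'])
f,P,K,T=frame('wrist'); save(f,'w6.png')
X,Y,Z=P[...,0],P[...,1],P[...,2]
m=(Z>.07)&(Z<.13)&(X>.38)&(X<.56)&(Y<-.24)&(Y>-.43)&(f['color'].min(-1)>70)
n,l=cv2.connectedComponents(m.astype(np.uint8))
for i in range(1,n):
    q=P[l==i]
    if len(q)>100: print(len(q),cv2.minEnclosingCircle((q[:,:2]*1000).astype(np.float32)),q[:,2].max())
E
```

```text
10.4 [ 0.4576 -0.2963  0.2715] [ 3.14    0.0011 -1.5119] 0.7430735295991161
1962 ((503.2796936035156, -381.7025146484375), 23.234169006347656) 0.11698949367484013
1827 ((424.8501281738281, -362.4346008300781), 23.07648468017578) 0.11622288671264147
1581 ((445.0780029296875, -284.82818603515625), 23.067214965820312) 0.11636414036397302
```

View pics/w6.png

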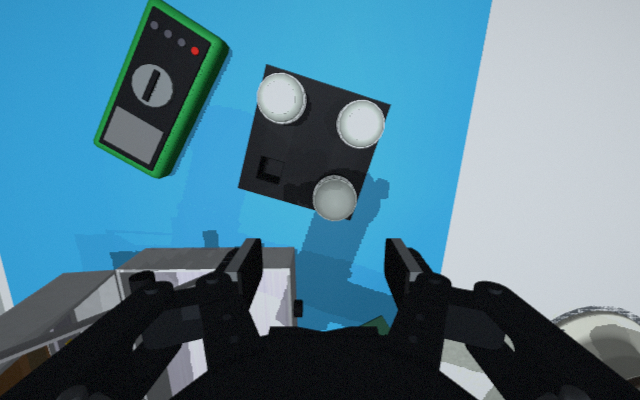

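Three beacons at (281,98), (361,124) and (334,198); heads are 23 mm in radius at a height of 116 mm, as they must be. I go down on the nearest, (0.445,-0.285).

>>> play_rows(
  plan=[
    {"delta_rot":[0,0,0],"slide":[-1.2,1.2,0],"hand":75},
    {"delta_rot":[0,0,0],"slide":[0,0,3],"hand":75},
    {"delta_rot":[0,0,0],"slide":[0,0,3],"hand":75},
    {"delta_rot":[0,0,0],"slide":[0,0,3],"hand":75},
    {"delta_rot":[0,0,0],"slide":[0,0,3],"hand":75},
    {"delta_rot":[0,0,0],"slide":[0,0,2],"hand":75},
    {"delta_rot":[0,0,0],"slide":[0,0,2],"hand":75},
    {"delta_rot":[0,0,0],"slide":[0,0,1.5],"hand":75},
    {"delta_rot":[0,0,0],"slide":[0,0,0.5],"hand":75},
    {"delta_rot":[0,0,0],"slide":[0,0,0],"hand":75},
    {"delta_rot":[0,0,0],"slide":[0,0,0],"hand":75},
  ],
  squeeze=30,
)

```text
t: 11.55
ee_pos: [0.4462, -0.2853, 0.0933]
eef_rot: [-3.14, -0.001, -1.51]
wrist_force: [-0.0, 0.0, 0.1]
width: 0.749
grasp_force: 0.0
```

```bash
python3 - <<'E'
from h import *
s=read_state(); print(s['t'],s['ee_pos'],s['eef_rot'],s['width'],s['wrist_force'])
f,P,K,T=frame('wrist'); save(f,'w7.png')
E
```

```text
11.55 [ 0.4462 -0.2853  0.0933] [-3.1401 -0.0007 -1.5104] 0.7486076349204174 [-0.0255  0.044   0.1085]
```

View pics/w7.png

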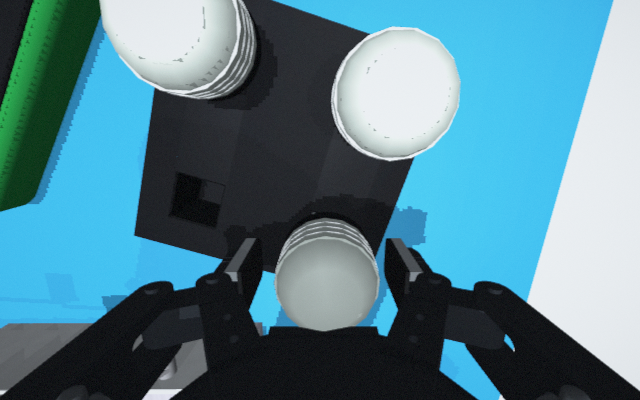

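The head, at (327,275), is centred between the pads. I close and lift.

>>> play_rows(
  plan=[
    {"delta_rot":[0,0,0],"slide":[0,0,0],"hand":60},
    {"delta_rot":[0,0,0],"slide":[0,0,0],"hand":54},
    {"delta_rot":[0,0,0],"slide":[0,0,0],"hand":48},
    {"delta_rot":[0,0,0],"slide":[0,0,0],"hand":42},
    {"delta_rot":[0,0,0],"slide":[0,0,0],"hand":40},
    {"delta_rot":[0,0,0],"slide":[0,0,0],"hand":40},
    {"delta_rot":[0,0,0],"slide":[0,0,0],"hand":40},
  ],
  squeeze=30,
)

```text
t: 12.3
ee_pos: [0.4455, -0.286, 0.0932]
eef_rot: [-3.141, -0.001, -1.512]
wrist_force: [-1.7, 0.5, 5.6]
width: 0.528
grasp_force: 30.2
```

>>> play_rows(
  plan=[
    {"delta_rot":[0,0,0],"slide":[0,0,-0.5],"hand":40},
    {"delta_rot":[0,0,0],"slide":[0,0,-1],"hand":40},
    {"delta_rot":[0,0,0],"slide":[0,0,-1.5],"hand":40},
    {"delta_rot":[0,0,0],"slide":[0,0,-2],"hand":40},
    {"delta_rot":[0,0,0],"slide":[0,0,-2.5],"hand":40},
    {"delta_rot":[0,0,0],"slide":[0,0,-2.5],"hand":40},
    {"delta_rot":[0,0,0],"slide":[0,0,-2.5],"hand":40},
    {"delta_rot":[0,0,0],"slide":[0,0,-2],"hand":40},
    {"delta_rot":[0,0,0],"slide":[0,0,-1.5],"hand":40},
    {"delta_rot":[0,0,0],"slide":[0,0,-0.5],"hand":40},
    {"delta_rot":[0,0,0],"slide":[0,0,0],"hand":40},
  ],
)

```text
t: 13.4
ee_pos: [0.4455, -0.2857, 0.2579]
eef_rot: [-3.14, -0.0, -1.512]
wrist_force: [0.3, 1.1, -2.6]
width: 0.532
grasp_force: 31.0
```

>>> play_rows(
  plan=[
    {"delta_rot":[0,0,0],"slide":[-1.6,-0.7,0],"hand":40},
    {"delta_rot":[0,0,0],"slide":[-2.6,-1.1,0],"hand":40},
    {"delta_rot":[0,0,0],"slide":[-3.3,-1.4,0],"hand":40},
    {"delta_rot":[0,0,0],"slide":[-3.3,-1.4,0],"hand":40},
    {"delta_rot":[0,0,0],"slide":[-3.3,-1.4,0],"hand":40},
    {"delta_rot":[0,0,0],"slide":[-3.3,-1.4,0],"hand":40},
    {"delta_rot":[0,0,0],"slide":[-3.3,-1.4,0],"hand":40},
    {"delta_rot":[0,0,0],"slide":[-3.3,-1.4,0],"hand":40},
    {"delta_rot":[0,0,0],"slide":[-3.3,-1.4,0],"hand":40},
    {"delta_rot":[0,0,0],"slide":[-2.8,-1.3,0],"hand":40},
    {"delta_rot":[0,0,0],"slide":[-1.4,-0.7,0],"hand":40},
    {"delta_rot":[0,0,0],"slide":[-0.6,-0.2,0],"hand":40},
  ],
)

```text
t: 14.6
ee_pos: [0.5643, 0.044, 0.2559]
eef_rot: [3.139, -0.0, -1.51]
wrist_force: [0.1, -0.6, -0.9]
width: 0.531
grasp_force: 31.0
```

>>> play_rows(
  plan=[
    {"delta_rot":[0,0,0],"slide":[0,0,1],"hand":40},
    {"delta_rot":[0,0,0],"slide":[0,0,2],"hand":40},
    {"delta_rot":[0,0,0],"slide":[0,0,2.5],"hand":40},
    {"delta_rot":[0,0,0],"slide":[0,0,2.5],"hand":40},
    {"delta_rot":[0,0,0],"slide":[0,0,2.5],"hand":40},
    {"delta_rot":[0,0,0],"slide":[0,0,2],"hand":40},
    {"delta_rot":[0,0,0],"slide":[0,0,1.5],"hand":40},
    {"delta_rot":[0,0,0],"slide":[0,0,1],"hand":40},
    {"delta_rot":[0,0,0],"slide":[0,0,0.5],"hand":40},
    {"delta_rot":[0,0,0],"slide":[0,0,0.3],"hand":40},
    {"delta_rot":[0,0,0],"slide":[0,0,0],"hand":40},
    {"delta_rot":[0,0,0],"slide":[0,0,0],"hand":40},
  ],
)

```text
t: 15.8
ee_pos: [0.5647, 0.0429, 0.1]
eef_rot: [-3.14, 0.0, -1.512]
wrist_force: [-0.4, -1.1, -1.0]
width: 0.529
grasp_force: 31.0
```

```bash
python3 - <<'E'
from h import *
s=read_state(); print(s['t'],s['ee_pos'],s['eef_rot'],s['width'],s['wrist_force'])
f,P,K,T=frame('wrist'); save(f,'w8.png');f,P,K,T=frame('scene'); save(f,'s8.png',(250,170,430,330),2.4)
a=cv2.imread('pics/s8.png');b=cv2.resize(cv2.imread('pics/w8.png'),(360,225));c=np.zeros((a.shape[0],a.shape[1]+360,3),np.uint8);c[:,:a.shape[1]]=a;c[:225,a.shape[1]:]=b;cv2.imwrite('pics/m8.png',c);print(c.shape)
E
```

```text
15.8 [0.5647 0.0429 0.1   ] [-3.1402  0.0003 -1.5117] 0.5293713344638499 [-0.3561 -1.1099 -0.9638]
(384, 792, 3)
```

View pics/m8.png

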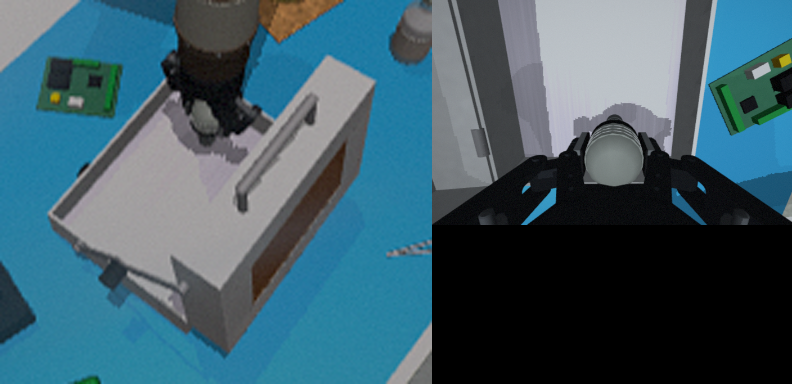

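The beacon hangs upright inside the box, a few mm above the floor. I lower it to contact.

>>> play_rows(
  plan=[
    {"delta_rot":[0,0,0],"slide":[0,0,0.3],"hand":40},
    {"delta_rot":[0,0,0],"slide":[0,0,0.2],"hand":40},
    {"delta_rot":[0,0,0],"slide":[0,0,0.1],"hand":40},
    {"delta_rot":[0,0,0],"slide":[0,0,0.05],"hand":40},
    {"delta_rot":[0,0,0],"slide":[0,0,0],"hand":40},
    {"delta_rot":[0,0,0],"slide":[0,0,0],"hand":40},
    {"delta_rot":[0,0,0],"slide":[0,0,0],"hand":40},
  ],
)

```text
t: 16.6
ee_pos: [0.5641, 0.0428, 0.0932]
eef_rot: [3.141, -0.0, -1.512]
wrist_force: [-2.5, 0.5, 4.4]
width: 0.53
grasp_force: 31.6
```

>>> play_rows(
  plan=[
    {"delta_rot":[0,0,0],"slide":[0,0,0],"hand":48},
    {"delta_rot":[0,0,0],"slide":[0,0,0],"hand":52},
    {"delta_rot":[0,0,0],"slide":[0,0,0],"hand":53},
    {"delta_rot":[0,0,0],"slide":[0,0,0],"hand":54},
    {"delta_rot":[0,0,0],"slide":[0,0,0],"hand":55},
    {"delta_rot":[0,0,0],"slide":[0,0,0],"hand":57},
    {"delta_rot":[0,0,0],"slide":[0,0,0],"hand":60},
    {"delta_rot":[0,0,0],"slide":[0,0,0],"hand":64},
    {"delta_rot":[0,0,0],"slide":[0,0,0],"hand":68},
    {"delta_rot":[0,0,0],"slide":[0,0,0],"hand":72},
    {"delta_rot":[0,0,0],"slide":[0,0,0],"hand":75},
    {"delta_rot":[0,0,0],"slide":[0,0,0],"hand":75},
  ],
  squeeze=20,
)

```text
t: 17.8
ee_pos: [0.5643, 0.0429, 0.0928]
eef_rot: [-3.141, 0.0, -1.512]
wrist_force: [-0.1, -0.6, 0.6]
width: 0.752
grasp_force: 0.0
```

>>> play_rows(
  plan=[
    {"delta_rot":[0,0,0],"slide":[0,0,-0.5],"hand":75},
    {"delta_rot":[0,0,0],"slide":[0,0,-1],"hand":75},
    {"delta_rot":[0,0,0],"slide":[0,0,-2],"hand":75},
    {"delta_rot":[0,0,0],"slide":[0,0,-3],"hand":75},
    {"delta_rot":[0,0,0],"slide":[0,0,-3],"hand":75},
    {"delta_rot":[0,0,0],"slide":[0,0,-3],"hand":75},
    {"delta_rot":[0,0,0],"slide":[0,0,-3],"hand":75},
    {"delta_rot":[0,0,0],"slide":[0,0,-1],"hand":75},
    {"delta_rot":[0,0,0],"slide":[0,0,0],"hand":75},
  ],
)

```text
t: 18.7
ee_pos: [0.5649, 0.043, 0.2602]
eef_rot: [-3.137, 0.001, -1.512]
wrist_force: [0.4, 0.4, -0.1]
width: 0.748
grasp_force: 0.0
```

```bash
cat >> h.py <<'E'
def heads(P,c,lo=.072,hi=.125,box=(.48,.70,-.18,.12)):
    X,Y,Z=P[...,0],P[...,1],P[...,2]
    m=(Z>lo)&(Z<hi)&(X>box[0])&(X<box[1])&(Y>box[2])&(Y<box[3])&(c.min(-1)>60)
    n,l=cv2.connectedComponents(m.astype(np.uint8))
    for i in range(1,n):
        q=P[l==i]
        if len(q)>60: print(len(q),cv2.minEnclosingCircle((q[:,:2]*1000).astype(np.float32)),np.percentile(q[:,2],[2,50,99]))
E
python3 - <<'E'
from h import *
s=read_state(); print(s['t'],s['ee_pos'],s['eef_rot'],s['width'],s['wrist_force'])
f,P,K,T=frame('wrist'); save(f,'w9.png'); heads(P,f['color'],box=(.5,.66,-.02,.1))
f,P,K,T=frame('scene'); heads(P,f['color'],box=(.5,.66,-.02,.1))
E
```

```text
18.7 [0.5649 0.043  0.2602] [-3.137   0.0013 -1.5117] 0.7475856397432331 [ 0.3563  0.404  -0.0752]
1740 ((563.5455932617188, 43.91331481933594), 23.11620330810547) [0.085  0.1113 0.1157]
202 ((563.1211547851562, 43.34636306762695), 23.214372634887695) [0.0799 0.1098 0.1173]
```

Standing at (0.564,0.043), head top at 116 mm, so upright. Next beacon at (0.425,-0.362).

>>> play_rows(
  plan=[
    {"delta_rot":[0,0,0],"slide":[2.2,0.9,0],"hand":75},
    {"delta_rot":[0,0,0],"slide":[3.7,1.5,0],"hand":75},
    {"delta_rot":[0,0,0],"slide":[3.7,1.5,0],"hand":75},
    {"delta_rot":[0,0,0],"slide":[3.7,1.5,0],"hand":75},
    {"delta_rot":[0,0,0],"slide":[3.7,1.5,0],"hand":75},
    {"delta_rot":[0,0,0],"slide":[3.7,1.6,0],"hand":75},
    {"delta_rot":[0,0,0],"slide":[3.7,1.6,0],"hand":75},
    {"delta_rot":[0,0,0],"slide":[3.7,1.5,0],"hand":75},
    {"delta_rot":[0,0,0],"slide":[3.7,1.5,0],"hand":75},
    {"delta_rot":[0,0,0],"slide":[3.7,1.5,0],"hand":75},
    {"delta_rot":[0,0,0],"slide":[3.0,1.3,0],"hand":75},
    {"delta_rot":[0,0,0],"slide":[1.1,0.5,0],"hand":75},
  ],
)

```text
t: 20.0
ee_pos: [0.4221, -0.3639, 0.2555]
eef_rot: [3.138, 0.002, -1.515]
wrist_force: [-0.5, 0.5, 0.0]
width: 0.747
grasp_force: 0.0
```

>>> play_rows(
  plan=[
    {"delta_rot":[0,0,0],"slide":[0,0,0],"hand":75},
    {"delta_rot":[0,0,0],"slide":[0,0,0],"hand":75},
    {"delta_rot":[0,0,0],"slide":[0,0,2],"hand":75},
    {"delta_rot":[0,0,0],"slide":[0,0,3],"hand":75},
    {"delta_rot":[0,0,0],"slide":[0,0,3],"hand":75},
    {"delta_rot":[0,0,0],"slide":[0,0,1.5],"hand":75},
    {"delta_rot":[0,0,0],"slide":[0,0,0],"hand":75},
  ],
)

```text
t: 20.7
ee_pos: [0.4231, -0.3599, 0.1602]
eef_rot: [3.137, 0.003, -1.51]
wrist_force: [0.9, -0.1, 0.2]
width: 0.746
grasp_force: 0.0
```

```bash
python3 - <<'E'
from h import *
s=read_state(); print(s['t'],s['ee_pos'],s['eef_rot'],s['width'],s['wrist_force'])
f,P,K,T=frame('wrist'); save(f,'w10.png'); heads(P,f['color'],box=(.38,.57,-.43,-.25))
E
```

```text
20.7 [ 0.4231 -0.3599  0.1602] [ 3.1365  0.0034 -1.51  ] 0.7464964206859949 [ 0.9375 -0.0647  0.1545]
4710 ((502.6514892578125, -381.9955139160156), 23.14316177368164) [0.0854 0.111  0.1156]
3970 ((424.62005615234375, -362.84967041015625), 23.27865219116211) [0.0858 0.1114 0.1156]
```

>>> play_rows(
  plan=[
    {"delta_rot":[0,0,0],"slide":[0.3,-0.15,1.5],"hand":75},
    {"delta_rot":[0,0,0],"slide":[0,0,2],"hand":75},
    {"delta_rot":[0,0,0],"slide":[0,0,1.7],"hand":75},
    {"delta_rot":[0,0,0],"slide":[0,0,1],"hand":75},
    {"delta_rot":[0,0,0],"slide":[0,0,0.3],"hand":75},
    {"delta_rot":[0,0,0],"slide":[0,0,0],"hand":75},
    {"delta_rot":[0,0,0],"slide":[0,0,0],"hand":66},
    {"delta_rot":[0,0,0],"slide":[0,0,0],"hand":58},
    {"delta_rot":[0,0,0],"slide":[0,0,0],"hand":52},
    {"delta_rot":[0,0,0],"slide":[0,0,0],"hand":46},
    {"delta_rot":[0,0,0],"slide":[0,0,0],"hand":40},
    {"delta_rot":[0,0,0],"slide":[0,0,0],"hand":40},
  ],
  squeeze=30,
)

```text
t: 21.95
ee_pos: [0.4259, -0.3654, 0.0988]
eef_rot: [-3.141, -0.001, -1.511]
wrist_force: [-1.6, 0.6, 5.8]
width: 0.527
grasp_force: 30.3
```

>>> play_rows(
  plan=[
    {"delta_rot":[0,0,0],"slide":[0,0,0],"hand":40},
    {"delta_rot":[0,0,0],"slide":[0,0,-0.5],"hand":40},
    {"delta_rot":[0,0,0],"slide":[0,0,-1],"hand":40},
    {"delta_rot":[0,0,0],"slide":[0,0,-1.5],"hand":40},
    {"delta_rot":[0,0,0],"slide":[0,0,-2],"hand":40},
    {"delta_rot":[0,0,0],"slide":[0,0,-2.5],"hand":40},
    {"delta_rot":[0,0,0],"slide":[0,0,-2.5],"hand":40},
    {"delta_rot":[0,0,0],"slide":[0,0,-2.5],"hand":40},
    {"delta_rot":[0,0,0],"slide":[0,0,-2],"hand":40},
    {"delta_rot":[0,0,0],"slide":[0,0,-1.5],"hand":40},
    {"delta_rot":[0,0,0],"slide":[0,0,-0.5],"hand":40},
    {"delta_rot":[0,0,0],"slide":[0,0,0],"hand":40},
  ],
)

```text
t: 23.15
ee_pos: [0.4257, -0.3649, 0.2634]
eef_rot: [-3.14, -0.0, -1.512]
wrist_force: [0.1, 0.3, -1.5]
width: 0.531
grasp_force: 30.9
```

```bash
python3 - <<'E'
from h import *
s=read_state(); print(s['t'],s['ee_pos'],s['eef_rot'],s['width'],s['wrist_force'],s['grasp_force'])
d=np.array([.5695,-.0366])-s['ee_pos'][:2]; print(R.from_euler('xyz',s['eef_rot']).inv().apply([*d,0])*100)
E
```

```text
23.15 [ 0.4257 -0.3649  0.2634] [-3.1402 -0.0003 -1.5119] 0.5307667630744359 [ 0.1477  0.3152 -1.5131] 30.86544156074524
[-31.9313 -16.2889   0.0114]
```

>>> play_rows(
  plan=[
    {"delta_rot":[0,0,0],"slide":[-1.5,-0.8,0],"hand":40},
    {"delta_rot":[0,0,0],"slide":[-2.6,-1.3,0],"hand":40},
    {"delta_rot":[0,0,0],"slide":[-3.3,-1.7,0],"hand":40},
    {"delta_rot":[0,0,0],"slide":[-3.3,-1.7,0],"hand":40},
    {"delta_rot":[0,0,0],"slide":[-3.3,-1.7,0],"hand":40},
    {"delta_rot":[0,0,0],"slide":[-3.3,-1.7,0],"hand":40},
    {"delta_rot":[0,0,0],"slide":[-3.3,-1.7,0],"hand":40},
    {"delta_rot":[0,0,0],"slide":[-3.3,-1.7,0],"hand":40},
    {"delta_rot":[0,0,0],"slide":[-3.3,-1.7,0],"hand":40},
    {"delta_rot":[0,0,0],"slide":[-2.8,-1.4,0],"hand":40},
    {"delta_rot":[0,0,0],"slide":[-1.4,-0.7,0],"hand":40},
    {"delta_rot":[0,0,0],"slide":[-0.5,-0.2,0],"hand":40},
  ],
)

```text
t: 24.35
ee_pos: [0.5695, -0.0357, 0.2614]
eef_rot: [3.139, -0.0, -1.51]
wrist_force: [-0.6, 0.2, -1.3]
width: 0.529
grasp_force: 30.9
```

>>> play_rows(
  plan=[
    {"delta_rot":[0,0,0],"slide":[0,0,1],"hand":40},
    {"delta_rot":[0,0,0],"slide":[0,0,2],"hand":40},
    {"delta_rot":[0,0,0],"slide":[0,0,2.5],"hand":40},
    {"delta_rot":[0,0,0],"slide":[0,0,2.5],"hand":40},
    {"delta_rot":[0,0,0],"slide":[0,0,2.5],"hand":40},
    {"delta_rot":[0,0,0],"slide":[0,0,2],"hand":40},
    {"delta_rot":[0,0,0],"slide":[0,0,1.5],"hand":40},
    {"delta_rot":[0,0,0],"slide":[0,0,1],"hand":40},
    {"delta_rot":[0,0,0],"slide":[0,0,0.5],"hand":40},
    {"delta_rot":[0,0,0],"slide":[0,0,0.2],"hand":40},
    {"delta_rot":[0,0,0],"slide":[0,0,0],"hand":40},
    {"delta_rot":[0,0,0],"slide":[0,0,0],"hand":40},
  ],
)

```text
t: 25.55
ee_pos: [0.57, -0.037, 0.1066]
eef_rot: [-3.14, 0.0, -1.512]
wrist_force: [-0.5, -1.0, -1.7]
width: 0.529
grasp_force: 30.9
```

Needs 7.8 mm to contact.

>>> play_rows(
  plan=[
    {"delta_rot":[0,0,0],"slide":[0,0,0.3],"hand":40},
    {"delta_rot":[0,0,0],"slide":[0,0,0.2],"hand":40},
    {"delta_rot":[0,0,0],"slide":[0,0,0.15],"hand":40},
    {"delta_rot":[0,0,0],"slide":[0,0,0.1],"hand":40},
    {"delta_rot":[0,0,0],"slide":[0,0,0],"hand":40},
    {"delta_rot":[0,0,0],"slide":[0,0,0],"hand":40},
    {"delta_rot":[0,0,0],"slide":[0,0,0],"hand":40},
  ],
)

```text
t: 26.25
ee_pos: [0.5695, -0.037, 0.0989]
eef_rot: [-3.141, -0.0, -1.512]
wrist_force: [-2.3, -0.4, 6.1]
width: 0.526
grasp_force: 31.5
```

>>> play_rows(
  plan=[
    {"delta_rot":[0,0,0],"slide":[0,0,0],"hand":48},
    {"delta_rot":[0,0,0],"slide":[0,0,0],"hand":52},
    {"delta_rot":[0,0,0],"slide":[0,0,0],"hand":53},
    {"delta_rot":[0,0,0],"slide":[0,0,0],"hand":54},
    {"delta_rot":[0,0,0],"slide":[0,0,0],"hand":55},
    {"delta_rot":[0,0,0],"slide":[0,0,0],"hand":57},
    {"delta_rot":[0,0,0],"slide":[0,0,0],"hand":60},
    {"delta_rot":[0,0,0],"slide":[0,0,0],"hand":64},
    {"delta_rot":[0,0,0],"slide":[0,0,0],"hand":68},
    {"delta_rot":[0,0,0],"slide":[0,0,0],"hand":72},
    {"delta_rot":[0,0,0],"slide":[0,0,0],"hand":75},
    {"delta_rot":[0,0,0],"slide":[0,0,0],"hand":75},
  ],
  squeeze=20,
)

```text
t: 27.45
ee_pos: [0.5695, -0.037, 0.0983]
eef_rot: [-3.142, 0.0, -1.512]
wrist_force: [-0.5, 0.1, -0.3]
width: 0.747
grasp_force: 0.0
```

>>> play_rows(
  plan=[
    {"delta_rot":[0,0,0],"slide":[0,0,-0.5],"hand":75},
    {"delta_rot":[0,0,0],"slide":[0,0,-1],"hand":75},
    {"delta_rot":[0,0,0],"slide":[0,0,-2],"hand":75},
    {"delta_rot":[0,0,0],"slide":[0,0,-3],"hand":75},
    {"delta_rot":[0,0,0],"slide":[0,0,-3],"hand":75},
    {"delta_rot":[0,0,0],"slide":[0,0,-3],"hand":75},
    {"delta_rot":[0,0,0],"slide":[0,0,-3],"hand":75},
    {"delta_rot":[0,0,0],"slide":[0,0,-1],"hand":75},
    {"delta_rot":[0,0,0],"slide":[0,0,0],"hand":75},
  ],
)

```text
t: 28.35
ee_pos: [0.5701, -0.0369, 0.2657]
eef_rot: [-3.137, 0.001, -1.512]
wrist_force: [0.5, -0.9, -0.6]
width: 0.749
grasp_force: 0.0
```

```bash
python3 - <<'E'
from h import *
s=read_state(); print(s['t'],s['ee_pos'],s['eef_rot'],s['width'],s['wrist_force'])
d=np.array([.503,-.382])-s['ee_pos'][:2]; print(R.from_euler('xyz',s['eef_rot']).inv().apply([*d,0])*100)
f,P,K,T=frame('wrist'); heads(P,f['color'],box=(.5,.66,-.15,.1))
f,P,K,T=frame('scene'); heads(P,f['color'],box=(.5,.66,-.15,.1))
E
```

```text
28.35 [ 0.5701 -0.0369  0.2657] [-3.1369  0.0006 -1.5118] 0.7485561501834249 [ 0.5167 -0.8562 -0.5842]
[34.0559  8.7383 -0.0627]
1679 ((568.237548828125, -34.47849655151367), 23.114721298217773) [0.0849 0.1113 0.1157]
1553 ((563.40869140625, 43.45627975463867), 23.1276912689209) [0.0829 0.1102 0.1157]
220 ((568.1207885742188, -34.6294059753418), 23.00950813293457) [0.0789 0.1093 0.1174]
```

>>> play_rows(
  plan=[
    {"delta_rot":[0,0,0],"slide":[2,0.5,0],"hand":75},
    {"delta_rot":[0,0,0],"slide":[3.5,0.9,0],"hand":75},
    {"delta_rot":[0,0,0],"slide":[3.5,0.9,0],"hand":75},
    {"delta_rot":[0,0,0],"slide":[3.5,0.9,0],"hand":75},
    {"delta_rot":[0,0,0],"slide":[3.5,0.9,0],"hand":75},
    {"delta_rot":[0,0,0],"slide":[3.5,0.9,0],"hand":75},
    {"delta_rot":[0,0,0],"slide":[3.5,0.9,0],"hand":75},
    {"delta_rot":[0,0,0],"slide":[3.5,0.9,0],"hand":75},
    {"delta_rot":[0,0,0],"slide":[3.5,0.9,0],"hand":75},
    {"delta_rot":[0,0,0],"slide":[2.5,0.6,0],"hand":75},
    {"delta_rot":[0,0,0],"slide":[1.5,0.4,0],"hand":75},
    {"delta_rot":[0,0,0],"slide":[0,0,0],"hand":75},
  ],
)

```text
t: 29.65
ee_pos: [0.5017, -0.3827, 0.2613]
eef_rot: [3.139, 0.002, -1.514]
wrist_force: [0.2, 1.7, -0.1]
width: 0.751
grasp_force: 0.0
```

>>> play_rows(
  plan=[
    {"delta_rot":[0,0,0],"slide":[0,0,2],"hand":75},
    {"delta_rot":[0,0,0],"slide":[0,0,3],"hand":75},
    {"delta_rot":[0,0,0],"slide":[0,0,3],"hand":75},
    {"delta_rot":[0,0,0],"slide":[0,0,2],"hand":75},
    {"delta_rot":[0,0,0],"slide":[0,0,0],"hand":75},
    {"delta_rot":[0,0,0],"slide":[0,0,0],"hand":75},
  ],
)

```text
t: 30.25
ee_pos: [0.5032, -0.3809, 0.1635]
eef_rot: [3.141, -0.0, -1.51]
wrist_force: [-0.8, 0.2, 0.7]
width: 0.754
grasp_force: 0.0
```

```bash
python3 - <<'E'
from h import *
s=read_state(); print(s['t'],s['ee_pos'],s['eef_rot'],s['width'],s['wrist_force'])
f,P,K,T=frame('wrist'); heads(P,f['color'],box=(.38,.57,-.43,-.25))
E
```

```text
30.25 [ 0.5032 -0.3809  0.1635] [ 3.1409 -0.0001 -1.5103] 0.7537742243053107 [-0.7544  0.1716  0.7255]
3836 ((503.5211486816406, -382.02569580078125), 23.224576950073242) [0.0854 0.1114 0.1155]
```

>>> play_rows(
  plan=[
    {"delta_rot":[0,0,0],"slide":[0.1,0,1.5],"hand":75},
    {"delta_rot":[0,0,0],"slide":[0,0,2],"hand":75},
    {"delta_rot":[0,0,0],"slide":[0,0,1.8],"hand":75},
    {"delta_rot":[0,0,0],"slide":[0,0,1.1],"hand":75},
    {"delta_rot":[0,0,0],"slide":[0,0,0.5],"hand":75},
    {"delta_rot":[0,0,0],"slide":[0,0,0],"hand":75},
    {"delta_rot":[0,0,0],"slide":[0,0,0],"hand":66},
    {"delta_rot":[0,0,0],"slide":[0,0,0],"hand":58},
    {"delta_rot":[0,0,0],"slide":[0,0,0],"hand":52},
    {"delta_rot":[0,0,0],"slide":[0,0,0],"hand":46},
    {"delta_rot":[0,0,0],"slide":[0,0,0],"hand":40},
    {"delta_rot":[0,0,0],"slide":[0,0,0],"hand":40},
  ],
  squeeze=30,
)

```text
t: 31.5
ee_pos: [0.5033, -0.3829, 0.0955]
eef_rot: [-3.14, -0.001, -1.511]
wrist_force: [-1.4, 0.1, 5.9]
width: 0.529
grasp_force: 31.1
```

>>> play_rows(
  plan=[
    {"delta_rot":[0,0,0],"slide":[0,0,0],"hand":40},
    {"delta_rot":[0,0,0],"slide":[0,0,-0.5],"hand":40},
    {"delta_rot":[0,0,0],"slide":[0,0,-1],"hand":40},
    {"delta_rot":[0,0,0],"slide":[0,0,-1.5],"hand":40},
    {"delta_rot":[0,0,0],"slide":[0,0,-2],"hand":40},
    {"delta_rot":[0,0,0],"slide":[0,0,-2.5],"hand":40},
    {"delta_rot":[0,0,0],"slide":[0,0,-2.5],"hand":40},
    {"delta_rot":[0,0,0],"slide":[0,0,-2.5],"hand":40},
    {"delta_rot":[0,0,0],"slide":[0,0,-2],"hand":40},
    {"delta_rot":[0,0,0],"slide":[0,0,-2],"hand":40},
    {"delta_rot":[0,0,0],"slide":[0,0,-1],"hand":40},
    {"delta_rot":[0,0,0],"slide":[0,0,0],"hand":40},
  ],
)

```text
t: 32.7
ee_pos: [0.5032, -0.3827, 0.2709]
eef_rot: [-3.139, -0.001, -1.512]
wrist_force: [-0.2, -0.4, -1.7]
width: 0.528
grasp_force: 30.9
```

```bash
python3 - <<'E'
from h import *
s=read_state(); print(s['t'],s['ee_pos'],s['eef_rot'],s['width'],s['wrist_force'],s['grasp_force'])
d=np.array([.5748,-.1164])-s['ee_pos'][:2]; print(R.from_euler('xyz',s['eef_rot']).inv().apply([*d,0])*100)
E
```

```text
32.7 [ 0.5032 -0.3827  0.2709] [-3.1389 -0.0014 -1.5117] 0.5283385338104387 [-0.1538 -0.3786 -1.703 ] 30.895938277244568
[-26.1604  -8.7215  -0.0129]
```

>>> play_rows(
  plan=[
    {"delta_rot":[0,0,0],"slide":[-1.2,-0.4,0],"hand":40},
    {"delta_rot":[0,0,0],"slide":[-2.1,-0.7,0],"hand":40},
    {"delta_rot":[0,0,0],"slide":[-2.7,-0.9,0],"hand":40},
    {"delta_rot":[0,0,0],"slide":[-2.7,-0.9,0],"hand":40},
    {"delta_rot":[0,0,0],"slide":[-2.7,-0.9,0],"hand":40},
    {"delta_rot":[0,0,0],"slide":[-2.7,-0.9,0],"hand":40},
    {"delta_rot":[0,0,0],"slide":[-2.7,-0.9,0],"hand":40},
    {"delta_rot":[0,0,0],"slide":[-2.7,-0.9,0],"hand":40},
    {"delta_rot":[0,0,0],"slide":[-2.7,-0.9,0],"hand":40},
    {"delta_rot":[0,0,0],"slide":[-2.3,-0.8,0],"hand":40},
    {"delta_rot":[0,0,0],"slide":[-1.2,-0.4,0],"hand":40},
    {"delta_rot":[0,0,0],"slide":[-0.5,-0.1,0],"hand":40},
  ],
)

```text
t: 33.9
ee_pos: [0.5739, -0.1144, 0.2682]
eef_rot: [3.139, 0.0, -1.51]
wrist_force: [0.0, 0.2, -1.5]
width: 0.526
grasp_force: 30.9
```

>>> play_rows(
  plan=[
    {"delta_rot":[0,0,0],"slide":[0,0,1],"hand":40},
    {"delta_rot":[0,0,0],"slide":[0,0,2],"hand":40},
    {"delta_rot":[0,0,0],"slide":[0,0,2.5],"hand":40},
    {"delta_rot":[0,0,0],"slide":[0,0,2.5],"hand":40},
    {"delta_rot":[0,0,0],"slide":[0,0,2.5],"hand":40},
    {"delta_rot":[0,0,0],"slide":[0,0,2.5],"hand":40},
    {"delta_rot":[0,0,0],"slide":[0,0,2],"hand":40},
    {"delta_rot":[0,0,0],"slide":[0,0,1],"hand":40},
    {"delta_rot":[0,0,0],"slide":[0,0,0.5],"hand":40},
    {"delta_rot":[0,0,0],"slide":[0,0,0.2],"hand":40},
    {"delta_rot":[0,0,0],"slide":[0,0,0],"hand":40},
    {"delta_rot":[0,0,0],"slide":[0,0,0],"hand":40},
  ],
)

```text
t: 35.1
ee_pos: [0.5747, -0.1159, 0.1033]
eef_rot: [-3.14, -0.0, -1.512]
wrist_force: [1.1, -0.4, -0.8]
width: 0.531
grasp_force: 30.9
```

7.8 mm again.

>>> play_rows(
  plan=[
    {"delta_rot":[0,0,0],"slide":[0,0,0.3],"hand":40},
    {"delta_rot":[0,0,0],"slide":[0,0,0.2],"hand":40},
    {"delta_rot":[0,0,0],"slide":[0,0,0.15],"hand":40},
    {"delta_rot":[0,0,0],"slide":[0,0,0.1],"hand":40},
    {"delta_rot":[0,0,0],"slide":[0,0,0],"hand":40},
    {"delta_rot":[0,0,0],"slide":[0,0,0],"hand":40},
    {"delta_rot":[0,0,0],"slide":[0,0,0],"hand":40},
  ],
)

```text
t: 35.8
ee_pos: [0.5742, -0.1159, 0.0955]
eef_rot: [-3.141, -0.0, -1.512]
wrist_force: [-2.3, 0.6, 5.3]
width: 0.531
grasp_force: 31.3
```

>>> play_rows(
  plan=[
    {"delta_rot":[0,0,0],"slide":[0,0,0],"hand":48},
    {"delta_rot":[0,0,0],"slide":[0,0,0],"hand":52},
    {"delta_rot":[0,0,0],"slide":[0,0,0],"hand":53},
    {"delta_rot":[0,0,0],"slide":[0,0,0],"hand":54},
    {"delta_rot":[0,0,0],"slide":[0,0,0],"hand":55},
    {"delta_rot":[0,0,0],"slide":[0,0,0],"hand":57},
    {"delta_rot":[0,0,0],"slide":[0,0,0],"hand":60},
    {"delta_rot":[0,0,0],"slide":[0,0,0],"hand":64},
    {"delta_rot":[0,0,0],"slide":[0,0,0],"hand":68},
    {"delta_rot":[0,0,0],"slide":[0,0,0],"hand":72},
    {"delta_rot":[0,0,0],"slide":[0,0,0],"hand":75},
    {"delta_rot":[0,0,0],"slide":[0,0,0],"hand":75},
  ],
  squeeze=20,
)

```text
t: 37.0
ee_pos: [0.5742, -0.1158, 0.0948]
eef_rot: [-3.142, 0.0, -1.512]
wrist_force: [-0.3, -1.5, 0.3]
width: 0.751
grasp_force: 0.0
```

>>> play_rows(
  plan=[
    {"delta_rot":[0,0,0],"slide":[0,0,-0.5],"hand":75},
    {"delta_rot":[0,0,0],"slide":[0,0,-1],"hand":75},
    {"delta_rot":[0,0,0],"slide":[0,0,-2],"hand":75},
    {"delta_rot":[0,0,0],"slide":[0,0,-3],"hand":75},
    {"delta_rot":[0,0,0],"slide":[0,0,-3],"hand":75},
    {"delta_rot":[0,0,0],"slide":[0,0,-3],"hand":75},
    {"delta_rot":[0,0,0],"slide":[0,0,-3],"hand":75},
    {"delta_rot":[0,0,0],"slide":[0,0,-1],"hand":75},
    {"delta_rot":[0,0,0],"slide":[0,0,0],"hand":75},
  ],
)

```text
t: 37.9
ee_pos: [0.5748, -0.1158, 0.2623]
eef_rot: [-3.137, -0.0, -1.512]
wrist_force: [-0.3, -0.5, 0.0]
width: 0.748
grasp_force: 0.0
```

```bash
python3 - <<'E'
from h import *
s=read_state(); print(s['t'],s['ee_pos'],s['eef_rot'],s['q'],s['width'],s['wrist_force'])
f,P,K,T=frame('wrist'); save(f,'w12.png'); heads(P,f['color'],box=(.5,.66,-.16,.1))
X,Y,Z=P[...,0],P[...,1],P[...,2]
m=(f['color'].sum(-1)<120)&(Z>.12)&(Z<.165)&(X>.58)&(X<.67)&(Y<-.18)&(Y>-.22);print('knob',m.sum(),np.nanmin(P[m],0),np.nanmax(P[m],0))
f,P,K,T=frame('scene'); heads(P,f['color'],box=(.5,.66,-.16,.1))
f,P,K,T=frame('top'); print(tape(P,f['color']))
E
```

```text
37.9 [ 0.5748 -0.1158  0.2623] [-3.1368 -0.     -1.5117] [ 0.0772  0.3129 -0.0843  0.0001 -1.1688 -0.0182] 0.7481993333075345 [-0.3325 -0.5432  0.0064]
1720 ((574.2395629882812, -115.11576080322266), 23.110027313232422) [0.0853 0.1113 0.1158]
1584 ((568.2651977539062, -34.597625732421875), 23.24128532409668) [0.0837 0.1102 0.1157]
1074 ((563.6441650390625, 40.78257369995117), 22.889888763427734) [0.0813 0.1039 0.115 ]
knob 943 [ 0.6162 -0.2098  0.1463] [ 0.6377 -0.1844  0.1573]
200 ((563.6830444335938, 43.5347785949707), 23.053281784057617) [0.0802 0.1105 0.1179]
70 ((570.9850463867188, -34.758697509765625), 21.95623016357422) [0.0799 0.1078 0.1164]
227 ((573.4620971679688, -115.68360900878906), 23.65601921081543) [0.0796 0.1102 0.1171]
(312, ((475.0765075683594, 332.5289306640625), 48.09973907470703), array([0.0235, 0.028 , 0.0326]))
```

View pics/w12.png

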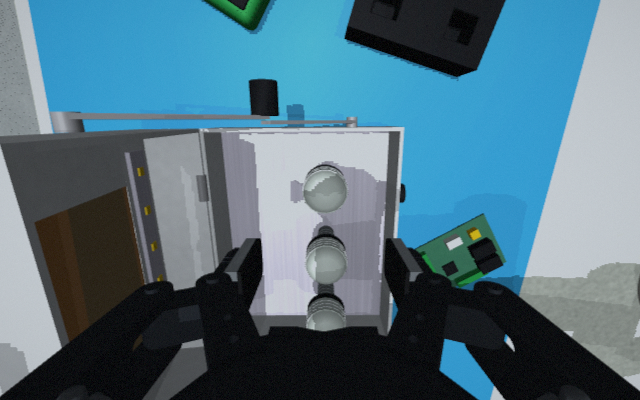

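All three stand: tops at 116 mm, 80 mm apart, with the knob at (265,97) and its centre near (0.627,-0.197,0.145). Now the hand shuts and tilts 45° for the push.

>>> play_rows(
  plan=[
    {"delta_rot":[0,0,0],"slide":[2.1,0.5,0],"hand":40},
    {"delta_rot":[0,0,0],"slide":[2.1,0.5,0],"hand":10},
    {"delta_rot":[0,0,0],"slide":[2.1,0.5,0],"hand":0},
    {"delta_rot":[0,0,0],"slide":[2,0.5,0],"hand":0},
    {"delta_rot":[0.1,0,0],"slide":[0,0,0],"hand":0},
    {"delta_rot":[0.1,0,0],"slide":[0,0,0],"hand":0},
    {"delta_rot":[0.1,0,0],"slide":[0,0,0],"hand":0},
    {"delta_rot":[0.1,0,0],"slide":[0,0,0],"hand":0},
    {"delta_rot":[0.1,0,0],"slide":[0,0,0],"hand":0},
    {"delta_rot":[0.1,0,0],"slide":[0,0,0],"hand":0},
    {"delta_rot":[0.1,0,0],"slide":[0,0,0],"hand":0},
    {"delta_rot":[0.085,0,0],"slide":[0,0,0],"hand":0},
  ],
)

```text
t: 39.25
ee_pos: [0.5574, -0.1992, 0.2572]
eef_rot: [-2.358, 0.001, -1.512]
wrist_force: [-0.4, -0.4, -1.5]
width: -0.003
grasp_force: 0.0
```

```bash
python3 - <<'E'
from h import *
s=read_state(); T=tool(); print(s['t'],s['ee_pos'],s['q'],s['width']); print(T[:3,:3])
for g in ([.591,-.1994,.181],[.6016,-.1987,.1705],[.632,-.197,.140]): print(T[:3,:3].T@(np.array(g)-T[:3,3])*100)
E
```

```text
39.25 [ 0.5574 -0.1992  0.2572] [-0.1899  0.1163 -0.3787 -0.5289 -0.3527  0.6795] -0.0026153264210385615
[[ 0.0591 -0.707   0.7047]
 [-0.9983 -0.0415  0.0421]
 [-0.0005 -0.7059 -0.7083]]
[0.2209 3.0046 7.7651]
[0.2142 2.9934 9.2587]
[ 0.2257  2.9901 13.5683]
```

>>> play_rows(
  plan=[
    {"delta_rot":[0,0,0],"slide":[0,1,0],"hand":0},
    {"delta_rot":[0,0,0],"slide":[0.2,1,0],"hand":0},
    {"delta_rot":[0,0,0],"slide":[0,1,1],"hand":0},
    {"delta_rot":[0,0,0],"slide":[0,0,1.5],"hand":0},
    {"delta_rot":[0,0,0],"slide":[0,0,1.5],"hand":0},
    {"delta_rot":[0,0,0],"slide":[0,0,1.5],"hand":0},
    {"delta_rot":[0,0,0],"slide":[0,0,1.3],"hand":0},
    {"delta_rot":[0,0,0],"slide":[0,0,0.7],"hand":0},
    {"delta_rot":[0,0,0],"slide":[0,0,0],"hand":0},
  ],
)

```text
t: 40.15
ee_pos: [0.5915, -0.1998, 0.1842]
eef_rot: [-2.358, 0.001, -1.512]
wrist_force: [-0.4, -1.1, -0.3]
width: 0.0
grasp_force: 0.0
```

```bash
python3 - <<'E'
from h import *
s=read_state(); T=tool(); print(s['t'],s['ee_pos'],s['eef_rot'],s['q'],s['wrist_force'])
f,P,K,TT=frame('wrist'); save(f,'w13.png')
for g in ([.591,-.1994,.181],[.6016,-.1987,.1705],[.632,-.197,.140]): print(T[:3,:3].T@(np.array(g)-T[:3,3])*100)
E
```

```text
40.15 [ 0.5915 -0.1998  0.1842] [-2.3584  0.0007 -1.5115] [-0.2292  0.2678 -0.3261 -0.7668 -0.2942  0.9517] [-0.3802 -1.113  -0.2763]
[-0.0453  0.2577  0.1918]
[-0.0517  0.2457  1.6854]
[-0.0393  0.2401  5.995 ]
```

View pics/w13.png

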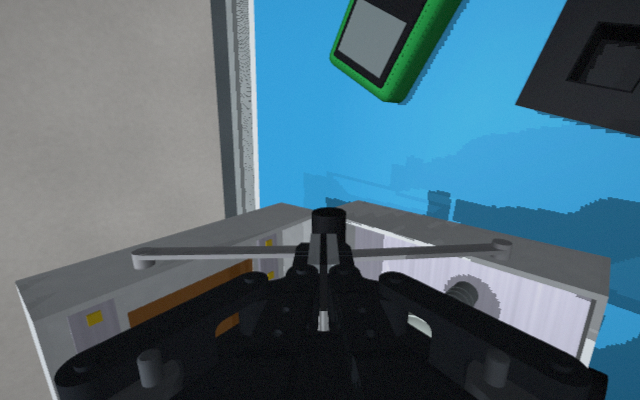

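The fingertips, at (322,240), point straight at the knob (327,218). I push.

>>> play_rows(
  plan=[
    {"delta_rot":[0,0,0],"slide":[0,0.2,0.7],"hand":0},
    {"delta_rot":[0,0,0],"slide":[0,0,0.7],"hand":0},
    {"delta_rot":[0,0,0],"slide":[0,0,0.5],"hand":0},
    {"delta_rot":[0,0,0],"slide":[0,0,0.5],"hand":0},
    {"delta_rot":[0,0,0],"slide":[0,0,0.5],"hand":0},
    {"delta_rot":[0,0,0],"slide":[0,0,0.5],"hand":0},
    {"delta_rot":[0,0,0],"slide":[0,0,0],"hand":0},
  ],
)

```text
t: 40.9
ee_pos: [0.614, -0.1988, 0.1598]
eef_rot: [-2.357, -0.0, -1.512]
wrist_force: [0.4, 0.1, 0.1]
width: -0.001
grasp_force: 0.0
```

```bash
python3 - <<'E'
from h import *
s=read_state(); print(s['q'],s['wrist_force'])
f,P,K,TT=frame('wrist'); save(f,'w14.png',(160,150,480,350),2)
f,P,K,TT=frame('scene'); save(f,'s14.png',(250,230,380,320),3)
a=cv2.imread('pics/s14.png');b=cv2.imread('pics/w14.png');print(a.shape,b.shape);b=cv2.resize(b,(390,244));cv2.imwrite('pics/m14.png',np.vstack([a,b]))
E
```

```text
[-0.2339  0.3327 -0.287  -0.8397 -0.2773  1.0305] [0.4211 0.1442 0.0741]
(270, 390, 3) (400, 640, 3)
```

View pics/m14.png

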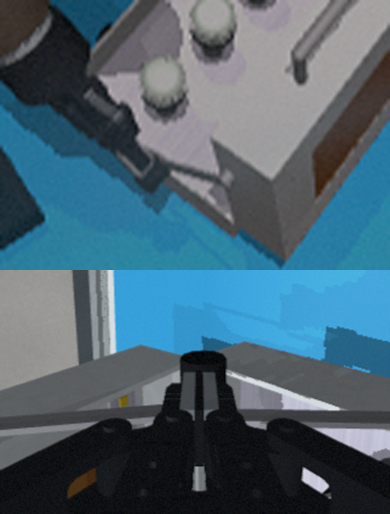

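The knob still sits at the tips, with the stay arms on both sides. I keep pushing.

>>> play_rows(
  plan=[
    {"delta_rot":[0,0,0],"slide":[0,0,0.5],"hand":0},
    {"delta_rot":[0,0,0],"slide":[0,0,0.5],"hand":0},
    {"delta_rot":[0,0,0],"slide":[0,0,0.5],"hand":0},
  ],
)

```text
t: 41.3
ee_pos: [0.6234, -0.1979, 0.1485]
eef_rot: [-2.358, 0.001, -1.512]
wrist_force: [-6.8, -0.2, 2.4]
width: 0.002
grasp_force: 3.0
```

>>> play_rows(
  plan=[
    {"delta_rot":[0,0,0],"slide":[0,0,0.5],"hand":0},
    {"delta_rot":[0,0,0],"slide":[0,0,0.5],"hand":0},
    {"delta_rot":[0,0,0],"slide":[0,0,0.4],"hand":0},
  ],
)

```text
t: 41.6
ee_pos: [0.6321, -0.1973, 0.1374]
eef_rot: [-2.361, 0.002, -1.511]
wrist_force: [-10.0, -1.0, 2.6]
width: 0.003
grasp_force: 4.3
```

>>> play_rows(
  plan=[
    {"delta_rot":[0,0,0],"slide":[0,0,-1],"hand":0},
    {"delta_rot":[0,0,0],"slide":[0,0,-2],"hand":0},
    {"delta_rot":[0,0,0],"slide":[0,0,-3],"hand":0},
    {"delta_rot":[0,0,0],"slide":[0,0,-3],"hand":0},
    {"delta_rot":[0,0,0],"slide":[0,0,-3],"hand":0},
    {"delta_rot":[0,0,0],"slide":[0,0,-2],"hand":0},
    {"delta_rot":[0,0,0],"slide":[0,0,0],"hand":0},
  ],
)

```text
t: 42.3
ee_pos: [0.5349, -0.2035, 0.2421]
eef_rot: [-2.351, -0.002, -1.512]
wrist_force: [-0.4, 0.6, -0.5]
width: -0.001
grasp_force: 0.0
```

```bash
python3 - <<'E'
from h import *
s=read_state(); print(s['ee_pos'],s['q'],s['wrist_force'])
for n in('wrist','scene','top'):
    f,P,K,TT=frame(n)
    X,Y,Z=P[...,0],P[...,1],P[...,2]
    m=(f['color'].sum(-1)<120)&(Z>.06)&(Z<.165)&(X>.59)&(X<.70)&(Y<-.186)&(Y>-.22);print(n,m.sum());
    if m.sum()>3: print(np.nanmin(P[m],0),np.nanmax(P[m],0),np.median(P[m],0))
    if n!='top': heads(P,f['color'],box=(.5,.66,-.16,.1))
    m=(Z>.30)&(Z<.36)&(X>.6)&(X<.8)&(abs(Y+.03)<.1); 
    if m.sum()>3: print('bar',m.sum(),np.percentile(P[m],[2,50,98],axis=0))
E
```

```text
[ 0.5349 -0.2035  0.2421] [-0.2346  0.1064 -0.4049 -0.6292 -0.3541  0.8103] [-0.3945  0.5611 -0.4765]
wrist 428
[ 0.6434 -0.2095  0.104 ] [ 0.6629 -0.186   0.1212] [ 0.649  -0.1986  0.1165]
781 ((573.928466796875, -119.91722106933594), 22.349592208862305) [0.0803 0.0973 0.1131]
scene 0
192 ((563.2216796875, 43.85712432861328), 22.968917846679688) [0.0801 0.1105 0.1176]
220 ((568.6209106445312, -34.991886138916016), 23.066572189331055) [0.0787 0.1097 0.1178]
224 ((573.8038940429688, -115.04525756835938), 23.49358367919922) [0.08   0.11   0.1178]
bar 303 [[ 0.6438 -0.0954  0.3036]
 [ 0.6529 -0.0357  0.3314]
 [ 0.6643  0.0299  0.3349]]
top 26
[ 0.6467 -0.2005  0.1132] [ 0.6596 -0.186   0.1229] [ 0.6532 -0.1949  0.1177]
bar 270 [[ 0.6423 -0.0902  0.3239]
 [ 0.6492 -0.0293  0.3302]
 [ 0.6583  0.0331  0.3355]]
```

The knob moved 43 mm to (0.653,·,0.110), so the stay is broken. The lid sagged a little: the bar is now near (0.650,-0.031,0.328), which fits the hinge arc. I go above the bar.

>>> play_rows(
  plan=[
    {"delta_rot":[-0.1,0,0],"slide":[0,0,0],"hand":0},
    {"delta_rot":[-0.1,0,0],"slide":[0,0,0],"hand":0},
    {"delta_rot":[-0.1,0,0],"slide":[0,0,0],"hand":20},
    {"delta_rot":[-0.1,0,0],"slide":[0,0,0],"hand":40},
    {"delta_rot":[-0.1,0,0],"slide":[0,0,0],"hand":60},
    {"delta_rot":[-0.1,0,0],"slide":[0,0,0],"hand":60},
    {"delta_rot":[-0.1,0,0],"slide":[0,0,0],"hand":60},
    {"delta_rot":[-0.09,0,0],"slide":[0,0,0],"hand":60},
    {"delta_rot":[0,0,0],"slide":[0,0,0],"hand":60},
  ],
)

```text
t: 43.35
ee_pos: [0.5372, -0.2029, 0.2359]
eef_rot: [-3.137, 0.002, -1.51]
wrist_force: [0.0, -0.2, -0.6]
width: 0.598
grasp_force: 0.0
```

>>> play_rows(
  plan=[
    {"delta_rot":[0,0,0],"slide":[0,0,-3],"hand":60},
    {"delta_rot":[0,0,0],"slide":[0,0,-4],"hand":60},
    {"delta_rot":[0,0,0],"slide":[0,0,-4],"hand":60},
    {"delta_rot":[0,0,0],"slide":[0,0,-4],"hand":60},
    {"delta_rot":[0,0,0],"slide":[0,0,-4],"hand":60},
    {"delta_rot":[0,0,0],"slide":[-3,-2.3,0],"hand":60},
    {"delta_rot":[0,0,0],"slide":[-3.4,-2.6,0],"hand":60},
    {"delta_rot":[0,0,0],"slide":[-3.4,-2.6,0],"hand":60},
    {"delta_rot":[0,0,0],"slide":[-3.4,-2.6,0],"hand":60},
    {"delta_rot":[0,0,0],"slide":[-3.3,-2.4,0],"hand":60},
    {"delta_rot":[0,0,0],"slide":[0,0,0],"hand":60},
    {"delta_rot":[0,0,0],"slide":[0,0,0],"hand":60},
  ],
)

```text
t: 44.55
ee_pos: [0.6489, -0.0305, 0.4275]
eef_rot: [-3.136, 0.002, -1.509]
wrist_force: [-0.5, -0.5, 0.0]
width: 0.601
grasp_force: 0.0
```

```bash
python3 - <<'E'
from h import *
s=read_state(); print(s['t'],s['ee_pos'],s['eef_rot'],s['q'],s['wrist_force'])
for n in('wrist','scene'):
    f,P,K,TT=frame(n); save(f,n[0]+'15.png')
    X,Y,Z=P[...,0],P[...,1],P[...,2]
    m=(Z>.315)&(Z<.35)&(X>.61)&(X<.69)&(abs(Y+.03)<.075)
    if m.sum()>3:
        q=P[m]; t=q[q[:,2]>np.percentile(q[:,2],60)]; print(n,m.sum(),np.percentile(q,[2,50,98],axis=0),t.mean(0))
E
```

```text
44.55 [ 0.6489 -0.0305  0.4275] [-3.1362  0.0018 -1.5091] [ 0.2012  0.3744  0.4077 -0.001  -1.5985 -0.1396] [-0.4654 -0.4587  0.0302]
wrist 2409 [[ 0.644  -0.0941  0.3233]
 [ 0.6518 -0.0412  0.3319]
 [ 0.6602  0.0282  0.3338]] [ 0.6518 -0.0369  0.3329]
scene 212 [[ 0.644  -0.0955  0.3183]
 [ 0.6531 -0.0518  0.3316]
 [ 0.6612  0.003   0.3352]] [ 0.652  -0.0487  0.3334]
```

View pics/w15.png

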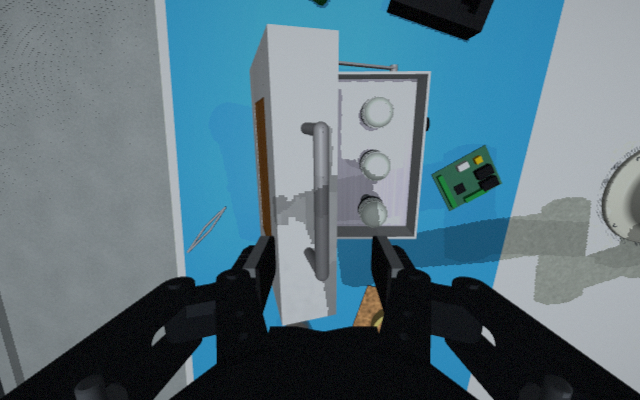

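Bar at (321,200) in the picture: centre (0.652,-0.032,0.328). The beacons still stand. I descend and grip it.

>>> play_rows(
  plan=[
    {"delta_rot":[0,0,0],"slide":[0,-0.3,1],"hand":60},
    {"delta_rot":[0,0,0],"slide":[0,0,2],"hand":60},
    {"delta_rot":[0,0,0],"slide":[0,0,2.5],"hand":60},
    {"delta_rot":[0,0,0],"slide":[0,0,2],"hand":60},
    {"delta_rot":[0,0,0],"slide":[0,0,1.2],"hand":60},
    {"delta_rot":[0,0,0],"slide":[0,0,0.6],"hand":60},
    {"delta_rot":[0,0,0],"slide":[0,0,0],"hand":60},
    {"delta_rot":[0,0,0],"slide":[0,0,0],"hand":60},
  ],
)

```text
t: 45.45
ee_pos: [0.6524, -0.0314, 0.3376]
eef_rot: [-3.132, 0.001, -1.511]
wrist_force: [-0.6, 0.4, -0.3]
width: 0.601
grasp_force: 0.0
```

>>> play_rows(
  plan=[
    {"delta_rot":[0,0,0],"slide":[0,0,0],"hand":45},
    {"delta_rot":[0,0,0],"slide":[0,0,0],"hand":30},
    {"delta_rot":[0,0,0],"slide":[0,0,0],"hand":20},
    {"delta_rot":[0,0,0],"slide":[0,0,0],"hand":14},
    {"delta_rot":[0,0,0],"slide":[0,0,0],"hand":8},
    {"delta_rot":[0,0,0],"slide":[0,0,0],"hand":5},
    {"delta_rot":[0,0,0],"slide":[0,0,0],"hand":5},
    {"delta_rot":[0,0,0],"slide":[0,0,0],"hand":5},
  ],
  squeeze=35,
)

```text
t: 46.25
ee_pos: [0.6519, -0.0311, 0.3368]
eef_rot: [-3.134, 0.001, -1.511]
wrist_force: [-3.6, 1.0, 3.4]
width: 0.122
grasp_force: 34.2
```

```bash
python3 - <<'E'
from h import *
s=read_state(); print(s['t'],s['ee_pos'],s['eef_rot'],s['wrist_force'],s['width'],s['grasp_force'])
T=tool(); H=np.array([.7042,-.065]); 
# arc in the box x-z plane: hinge to TCP (bar centre offset 6 mm below TCP)
x=np.array([.9978,.066]); h=np.array([.7042,-.0276]); b=s['ee_pos']-[0,0,.006]
u=(b[:2]-h)@x; w=b[2]-.065; r=np.hypot(u,w); phi=np.arctan2(w,-u); print('r',r,'phi deg',np.degrees(phi),'lid',np.degrees(phi)-6.46)
E
```

```text
46.25 [ 0.6519 -0.0311  0.3368] [-3.1342  0.0012 -1.5108] [-3.5968  1.0463  3.388 ] 0.12219566762647183 34.244863986968994
r 0.270966801210047 phi deg 78.84618692362078 lid 72.38618692362078
```

```bash
python3 - <<'E'
import numpy as np
ph=np.r_[np.linspace(78.7,9,45),np.linspace(9,6.4,6)[1:]]*np.pi/180; r=26.67
y=np.round(r*np.cos(ph),2); z=np.round(-r*np.sin(ph),2)
for i in range(0,len(ph)-1,12): print([(round(a,2),round(b,2)) for a,b in zip(np.diff(y)[i:i+12],np.diff(z)[i:i+12])])
E
```

```text
[(np.float64(0.72), np.float64(0.15)), (np.float64(0.71), np.float64(0.18)), (np.float64(0.71), np.float64(0.19)), (np.float64(0.71), np.float64(0.21)), (np.float64(0.7), np.float64(0.24)), (np.float64(0.69), np.float64(0.25)), (np.float64(0.69), np.float64(0.27)), (np.float64(0.68), np.float64(0.29)), (np.float64(0.67), np.float64(0.31)), (np.float64(0.66), np.float64(0.33)), (np.float64(0.65), np.float64(0.34)), (np.float64(0.64), np.float64(0.37))]
[(np.float64(0.63), np.float64(0.38)), (np.float64(0.62), np.float64(0.39)), (np.float64(0.61), np.float64(0.42)), (np.float64(0.6), np.float64(0.43)), (np.float64(0.58), np.float64(0.45)), (np.float64(0.58), np.float64(0.46)), (np.float64(0.56), np.float64(0.48)), (np.float64(0.54), np.float64(0.5)), (np.float64(0.54), np.float64(0.51)), (np.float64(0.51), np.float64(0.52)), (np.float64(0.51), np.float64(0.54)), (np.float64(0.48), np.float64(0.55))]
[(np.float64(0.48), np.float64(0.57)), (np.float64(0.45), np.float64(0.58)), (np.float64(0.45), np.float64(0.59)), (np.float64(0.42), np.float64(0.6)), (np.float64(0.41), np.float64(0.62)), (np.float64(0.39), np.float64(0.62)), (np.float64(0.37), np.float64(0.64)), (np.float64(0.36), np.float64(0.65)), (np.float64(0.33), np.float64(0.65)), (np.float64(0.32), np.float64(0.67)), (np.float64(0.3), np.float64(0.67)), (np.float64(0.28), np.float64(0.68))]
[(np.float64(0.27), np.float64(0.69)), (np.float64(0.24), np.float64(0.7)), (np.float64(0.23), np.float64(0.7)), (np.float64(0.2), np.float64(0.71)), (np.float64(0.19), np.float64(0.71)), (np.float64(0.16), np.float64(0.72)), (np.float64(0.15), np.float64(0.72)), (np.float64(0.12), np.float64(0.73)), (np.float64(0.04), np.float64(0.24)), (np.float64(0.03), np.float64(0.24)), (np.float64(0.04), np.float64(0.24)), (np.float64(0.03), np.float64(0.24))]
[(np.float64(0.02), np.float64(0.24))]
```

>>> play_rows(
  plan=[
    {"delta_rot":[0,0,0],"slide":[0,0.72,0.15],"hand":5},
    {"delta_rot":[0,0,0],"slide":[0,0.71,0.18],"hand":5},
    {"delta_rot":[0,0,0],"slide":[0,0.71,0.19],"hand":5},
    {"delta_rot":[0,0,0],"slide":[0,0.71,0.21],"hand":5},
    {"delta_rot":[0,0,0],"slide":[0,0.7,0.24],"hand":5},
    {"delta_rot":[0,0,0],"slide":[0,0.69,0.25],"hand":5},
    {"delta_rot":[0,0,0],"slide":[0,0.69,0.27],"hand":5},
    {"delta_rot":[0,0,0],"slide":[0,0.68,0.29],"hand":5},
    {"delta_rot":[0,0,0],"slide":[0,0.67,0.31],"hand":5},
    {"delta_rot":[0,0,0],"slide":[0,0.66,0.33],"hand":5},
    {"delta_rot":[0,0,0],"slide":[0,0.65,0.34],"hand":5},
    {"delta_rot":[0,0,0],"slide":[0,0.64,0.37],"hand":5},
  ],
)

```text
t: 47.45
ee_pos: [0.5694, -0.0365, 0.304]
eef_rot: [-3.135, 0.001, -1.511]
wrist_force: [0.9, -4.9, 1.7]
width: 0.125
grasp_force: 36.4
```

```bash
cat > arc.py <<'E'
from h import *
s=read_state(); x=np.array([.9978,.066]); h=np.array([.7042,-.0276]); b=s['ee_pos']-[0,0,.0088]
u=(b[:2]-h)@x; w=b[2]-.065
print(s['t'],s['ee_pos'],s['wrist_force'],s['ft_torque'],s['width'],s['grasp_force'],'r',np.hypot(u,w),'phi',np.degrees(np.arctan2(w,-u)))
E
python3 arc.py
```

```text
47.45 [ 0.5694 -0.0365  0.304 ] [ 0.855  -4.9375  1.7152] [-1.1594 -0.6714  0.0693] 0.12487515511857389 36.38788640499115 r 0.26691185057087097 phi 59.592851423922596
```

>>> play_rows(
  plan=[
    {"delta_rot":[0,0,0],"slide":[0,0.63,0.38],"hand":5},
    {"delta_rot":[0,0,0],"slide":[0,0.62,0.39],"hand":5},
    {"delta_rot":[0,0,0],"slide":[0,0.61,0.42],"hand":5},
    {"delta_rot":[0,0,0],"slide":[0,0.6,0.43],"hand":5},
    {"delta_rot":[0,0,0],"slide":[0,0.58,0.45],"hand":5},
    {"delta_rot":[0,0,0],"slide":[0,0.58,0.46],"hand":5},
    {"delta_rot":[0,0,0],"slide":[0,0.56,0.48],"hand":5},
    {"delta_rot":[0,0,0],"slide":[0,0.54,0.5],"hand":5},
    {"delta_rot":[0,0,0],"slide":[0,0.54,0.51],"hand":5},
    {"delta_rot":[0,0,0],"slide":[0,0.51,0.52],"hand":5},
    {"delta_rot":[0,0,0],"slide":[0,0.51,0.54],"hand":5},
    {"delta_rot":[0,0,0],"slide":[0,0.48,0.55],"hand":5},
  ],
)

```text
t: 48.65
ee_pos: [0.5016, -0.0405, 0.2467]
eef_rot: [-3.137, 0.001, -1.511]
wrist_force: [0.8, -5.7, -0.5]
width: 0.126
grasp_force: 36.8
```

```bash
python3 arc.py
```

```text
48.65 [ 0.5016 -0.0405  0.2467] [ 0.7892 -5.6902 -0.4565] [-1.6893 -0.3488  0.0317] 0.12550702945701037 36.81536078453064 r 0.2666249018492831 phi 40.42601683524233
```

>>> play_rows(
  plan=[
    {"delta_rot":[0,0,0],"slide":[0,0.48,0.57],"hand":5},
    {"delta_rot":[0,0,0],"slide":[0,0.45,0.58],"hand":5},
    {"delta_rot":[0,0,0],"slide":[0,0.45,0.59],"hand":5},
    {"delta_rot":[0,0,0],"slide":[0,0.42,0.6],"hand":5},
    {"delta_rot":[0,0,0],"slide":[0,0.41,0.62],"hand":5},
    {"delta_rot":[0,0,0],"slide":[0,0.39,0.62],"hand":5},
    {"delta_rot":[0,0,0],"slide":[0,0.37,0.64],"hand":5},
    {"delta_rot":[0,0,0],"slide":[0,0.36,0.65],"hand":5},
    {"delta_rot":[0,0,0],"slide":[0,0.33,0.65],"hand":5},
    {"delta_rot":[0,0,0],"slide":[0,0.32,0.67],"hand":5},
    {"delta_rot":[0,0,0],"slide":[0,0.3,0.67],"hand":5},
    {"delta_rot":[0,0,0],"slide":[0,0.28,0.68],"hand":5},
  ],
)

```text
t: 49.85
ee_pos: [0.4559, -0.0429, 0.1705]
eef_rot: [-3.139, 0.001, -1.512]
wrist_force: [0.4, -4.3, -1.2]
width: 0.123
grasp_force: 36.9
```

```bash
python3 arc.py
```

```text
49.85 [ 0.4559 -0.0429  0.1705] [ 0.3772 -4.2879 -1.2208] [-1.4752 -0.3071  0.115 ] 0.12296136993037528 36.864720582962036 r 0.26688158321886063 phi 21.248036947740257
```

>>> play_rows(
  plan=[
    {"delta_rot":[0,0,0],"slide":[0,0.27,0.69],"hand":5},
    {"delta_rot":[0,0,0],"slide":[0,0.24,0.7],"hand":5},
    {"delta_rot":[0,0,0],"slide":[0,0.23,0.7],"hand":5},
    {"delta_rot":[0,0,0],"slide":[0,0.2,0.71],"hand":5},
    {"delta_rot":[0,0,0],"slide":[0,0.19,0.71],"hand":5},
    {"delta_rot":[0,0,0],"slide":[0,0.16,0.72],"hand":5},
    {"delta_rot":[0,0,0],"slide":[0,0.15,0.72],"hand":5},
    {"delta_rot":[0,0,0],"slide":[0,0.06,0.36],"hand":5},
    {"delta_rot":[0,0,0],"slide":[0,0.06,0.36],"hand":5},
    {"delta_rot":[0,0,0],"slide":[0,0.04,0.24],"hand":5},
    {"delta_rot":[0,0,0],"slide":[0,0,0],"hand":5},
  ],
)

```text
t: 50.95
ee_pos: [0.4403, -0.0437, 0.1114]
eef_rot: [-3.139, 0.001, -1.512]
wrist_force: [-2.4, -4.8, -3.2]
width: 0.123
grasp_force: 36.9
```

```bash
python3 arc.py
```

```text
50.95 [ 0.4403 -0.0437  0.1114] [-2.357  -4.8313 -3.2319] [-1.2193  0.4644  0.0504] 0.12338134600948644 36.93773925304413 r 0.2670472258466106 phi 8.09422584968952
```

>>> play_rows(
  plan=[
    {"delta_rot":[0,0,0],"slide":[0,0.02,0.15],"hand":5},
    {"delta_rot":[0,0,0],"slide":[0,0.02,0.15],"hand":5},
    {"delta_rot":[0,0,0],"slide":[0,0.02,0.15],"hand":5},
    {"delta_rot":[0,0,0],"slide":[0,0.01,0.1],"hand":5},
    {"delta_rot":[0,0,0],"slide":[0,0,0.1],"hand":5},
    {"delta_rot":[0,0,0],"slide":[0,0,0],"hand":5},
    {"delta_rot":[0,0,0],"slide":[0,0,0],"hand":5},
  ],
)

```text
t: 51.65
ee_pos: [0.4394, -0.0438, 0.1051]
eef_rot: [-3.14, 0.001, -1.512]
wrist_force: [-3.0, -4.4, -2.3]
width: 0.123
grasp_force: 37.3
```

```bash
python3 arc.py
```

```text
51.65 [ 0.4394 -0.0438  0.1051] [-2.9921 -4.4003 -2.2523] [-1.1727  0.606   0.0732] 0.12272581701316183 37.28603482246399 r 0.2670852929121901 phi 6.719265816710787
```

>>> play_rows(
  plan=[
    {"delta_rot":[0,0,0],"slide":[0,0,0.1],"hand":5},
    {"delta_rot":[0,0,0],"slide":[0,0,0.1],"hand":5},
    {"delta_rot":[0,0,0],"slide":[0,0,0],"hand":5},
    {"delta_rot":[0,0,0],"slide":[0,0,0],"hand":5},
  ],
)

```text
t: 52.05
ee_pos: [0.4392, -0.0438, 0.103]
eef_rot: [-3.14, 0.001, -1.512]
wrist_force: [-3.7, -4.9, -1.6]
width: 0.123
grasp_force: 37.3
```

>>> play_rows(
  plan=[
    {"delta_rot":[0,0,0],"slide":[0,0,0.1],"hand":5},
    {"delta_rot":[0,0,0],"slide":[0,0,0.05],"hand":5},
    {"delta_rot":[0,0,0],"slide":[0,0,0],"hand":5},
    {"delta_rot":[0,0,0],"slide":[0,0,0],"hand":5},
  ],
)

```text
t: 52.45
ee_pos: [0.4391, -0.0438, 0.1021]
eef_rot: [-3.14, 0.001, -1.512]
wrist_force: [-4.7, -3.2, 3.2]
width: 0.124
grasp_force: 37.7
```

```bash
python3 arc.py
```

```text
52.45 [ 0.4391 -0.0438  0.1021] [-4.6597 -3.1713  3.2002] [-0.8864  1.3248  0.0795] 0.12382988507733761 37.73048400878906 r 0.2670544580107395 phi 6.082446944148883
```

Resistance now, so the lid rests on the rim. A slight extra press, then let go slowly and clear off upward.

>>> play_rows(
  plan=[
    {"delta_rot":[0,0,0],"slide":[0,0,0.1],"hand":5},
    {"delta_rot":[0,0,0],"slide":[0,0,0.1],"hand":5},
    {"delta_rot":[0,0,0],"slide":[0,0,0],"hand":5},
    {"delta_rot":[0,0,0],"slide":[0,0,0],"hand":10},
    {"delta_rot":[0,0,0],"slide":[0,0,0],"hand":13},
    {"delta_rot":[0,0,0],"slide":[0,0,0],"hand":16},
    {"delta_rot":[0,0,0],"slide":[0,0,0],"hand":20},
    {"delta_rot":[0,0,0],"slide":[0,0,0],"hand":26},
    {"delta_rot":[0,0,0],"slide":[0,0,0],"hand":32},
    {"delta_rot":[0,0,0],"slide":[0,0,0],"hand":36},
    {"delta_rot":[0,0,0],"slide":[0,0,0],"hand":36},
  ],
  squeeze=20,
)

```text
t: 53.55
ee_pos: [0.4364, -0.0443, 0.0992]
eef_rot: [3.137, 0.001, -1.514]
wrist_force: [-12.0, -0.4, 4.9]
width: 0.358
grasp_force: 0.0
```

>>> play_rows(
  plan=[
    {"delta_rot":[0,0,0],"slide":[0,0,-0.5],"hand":36},
    {"delta_rot":[0,0,0],"slide":[0,0,-1],"hand":36},
    {"delta_rot":[0,0,0],"slide":[0,0,-2],"hand":36},
    {"delta_rot":[0,0,0],"slide":[0,0,-3],"hand":36},
    {"delta_rot":[0,0,0],"slide":[0,0,-4],"hand":36},
    {"delta_rot":[0,0,0],"slide":[0,0,-4],"hand":36},
    {"delta_rot":[0,0,0],"slide":[0,0,-4],"hand":36},
    {"delta_rot":[0,0,0],"slide":[0,0,-3],"hand":36},
    {"delta_rot":[0,0,0],"slide":[0,0,0],"hand":36},
    {"delta_rot":[0,0,0],"slide":[0,0,0],"hand":36},
  ],
)

```text
t: 54.55
ee_pos: [0.4412, -0.0433, 0.317]
eef_rot: [-3.13, 0.003, -1.511]
wrist_force: [0.2, -0.2, -0.0]
width: 0.363
grasp_force: 0.0
```

```bash
python3 - <<'E'
from h import *
s=read_state(); print(s['t'],s['ee_pos'],s['wrist_force'],s['width'])
f,P,K,T=frame('scene'); save(f,'s20.png',(150,90,470,390),2)
X,Y,Z=P[...,0],P[...,1],P[...,2]
for x0 in (.52,.57,.62,.67):
    m=(abs(X-x0)<.015)&(abs(Y+.05)<.1)&(Z>.08); print(x0,m.sum(),np.percentile(Z[m],[5,50,95]) if m.sum() else '')
f,P,K,T=frame('top'); print(tape(P,f['color'])); f,P,K,T=frame('wrist'); save(f,'w20.png')
X,Y,Z=P[...,0],P[...,1],P[...,2]
m=(abs(Z-.096)<.012)&(X<.46)&(X>.41)&(abs(Y+.044)<.05); print('bar',m.sum(),np.percentile(P[m],[5,50,95],axis=0) if m.sum() else '')
E
```

```text
54.55 [ 0.4412 -0.0433  0.317 ] [ 0.2076 -0.1524 -0.0222] 0.3633656084989437
0.52 629 [0.123  0.1257 0.1289]
0.57 651 [0.1225 0.1253 0.1287]
0.62 680 [0.1224 0.1254 0.1284]
0.67 715 [0.1227 0.1257 0.1289]
(316, ((475.1717834472656, 332.1550598144531), 48.00718307495117), array([0.0235, 0.0281, 0.0328]))
bar 809 [[ 0.4333 -0.0895  0.0977]
 [ 0.4396 -0.0472  0.1004]
 [ 0.4459 -0.      0.1022]]
```

View pics/s20.png

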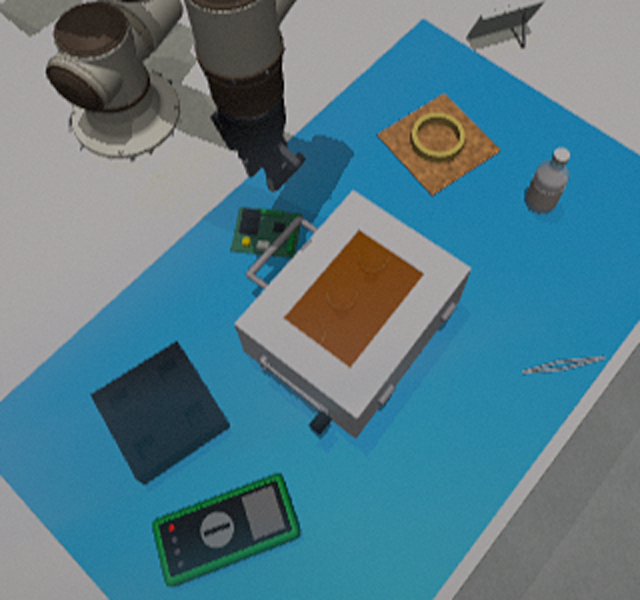

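The lid is flat and level at 125 mm over its whole depth, beacon outlines show through the window, the tape is on the pad and the gripper is clear. I hand in.

```bash
python3 -c "
from station import job_done; print(job_done())"
```

```text
the job is handed in; nothing more can be done
None
```

The tape lies flat on the cork pad, all three beacons were standing upright in the box before I closed it, the stay is broken, the lid is fully shut, and the job is handed in at about 55 s.

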